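# Pack and seal the medicine cool box

### The arm

A 6-joint arm with a two-finger parallel gripper is mounted at the origin on the work surface. World frame = base frame: x ahead of the robot, y to its left, z up, the work surface at z = 0. Lengths are in m, angles in rad, forces in N, time in s.
With the tool pointing down it reaches from about 0.25 to 0.85 m from the base axis. Payload 12.5 kg.
Tool frame: the origin (TCP) lies at the very end of the fingers, on their centre line; the grasp point (between the pads) lies 19 mm behind it; z points along the fingers, y is the line along which they close (so a half turn about z gives the same grasp; the last joint's range is limited). The gripper opens to 93 mm and grips with 3 to 60 N. Pads are 15 mm wide; open, the fingers measure 128 mm over their backs; the gripper's body (75 mm by 188 mm) begins 65 mm behind the grasp point.
Start: joints at [1.142, 0.351, 1.652, -0, 1.139, -0.085], TCP at [0.185, 0.518, 0.193] pointing down, gripper open.
Joint ranges: [-2.75, 2.75], [-0.79, 2.1], [0.01, 2.65], [-1.57, 4.71], [0.07, 3.14], [-2.87, 2.87]. Speed limits (rad/s): [2.22, 2.22, 2.79, 3.14, 3.14, 3.14].

### API

Orientations are given as a unit quaternion [x, y, z, w].
In Python, from station import env, imaging, order, spotter gives the robot as it stands.
- The arm moves only by the tool arm_command, never from a script. Its argument "deltas" is a list that holds one entry, the list of rows, each a list of 5 numbers: the closure, from 0 (fully open) to 1 (shut), then the shift along the world's x, y, z normalised to -1 to 1, where 1 is 25 cm, then the turn about the world's z normalised to -1 to 1, where 1 is pi/2 rad. A call has 1 to 12 rows; each row is the pose to reach, as a shift and turn from the pose commanded when the call began; what a row does not reach only later rows make up. A row lasts 1/10 s, in which the tool goes at most 50 mm and 8.59 degrees, less where a joint would pass 70% of its speed; a pose out of reach is approached as far as the arm can. A call with a number of a shift or a turn outside -1 to 1 is refused whole. A call with a gripper value outside its range is refused whole. The fingers move at their own pace and stop on an object; the grip force is fixed at half the most. Time passes only in rows, so rows that repeat a pose let the fingers close. It gives the time, the measured TCP pose, the force and the opening at its end, in the units of the state.
- env.sense(): the state, without advancing time (a new reading comes with each control period).
- imaging.get_image(name): name is "scene" or "top"; returns the picture (420x560x3 uint8, red, green, blue); there is no depth.
- imaging.camera_params(name): a dict with "vfov" (degrees; the focal length in pixels is half the picture's height over the tangent of half this angle, whatever the lens; pixels are square), "cx", "cy" (the principal point, pixels), "k1" (the pictures are not rectified: a ray, as slopes to the right and down, at radius r is drawn at 1 + k1 r^2 times it, then the intrinsics apply), "xyz" and "rotation" of the camera in the world. Camera axes: x right, y up, looking along -z (the intrinsics and any distortion apply to the point x, -y, -z); pixel columns grow to the right and rows downward; lengths in m; the calibration is good to about 2 mm. A picture is of the moment at which its call begins. camera_params takes no time and is no camera call.
- order.sign_off(): hands the job in, once; it reports no verdict.
Trained networks look in the newest picture that a camera, given by its name, has taken for a name from the list of things; names that differ only in an ending like _2 or _b are one class to them, and where a whole thing is asked for, a point or a joint stands for the part that bears it (a point fixed in the world has none). Each returns a list of dicts, best first, with "score" (0 to 1); they miss things now and then, are a little off and sometimes report something else, mostly with a low value. They report only what shows in the picture. A call takes as long as a camera call.
- spotter.look_for(camera, label): "point" ([column, row] in pixels, amid what is visible of it).
- spotter.spot_point(camera, label): "point" ([column, row] in pixels: a listed point, or the origin of a listed thing).
The state is a dict: "clock": time; "joints": joint angles; "joint_velocities": joint speeds; "joint_torque": joint torques, N m; "ee_pos": TCP position; "orientation": TCP orientation; "wrist_force": force on the tool from outside, world axes, zero at the start; "wrist_torque": the same for the moment, N m; "grip_width": finger opening in m.
Only numpy, scipy, OpenCV 4.12 (cv2) and the standard library are available. Lean on these libraries where they do the work, as an engineer would, in place of code of your own. Each camera call takes 0.05 s, during which the arm holds its last target. There are 200 camera calls.

### The job

Pack the cool box for the clinic round: drop every pill bottle into its open chamber, then shut the lid fully, then turn the red clamp knob clockwise until its tongue is home over the lid and the clutch slips with a full click, and stop there, within a few clicks. Last, click the cooling dial round to the green dot, five clicks clockwise from the large white one, and leave the jar, funnel, pill box and thermometer where they are.

Things in the scene. Friction and masses are not known exactly. Their poses are not given: they have to be found in the camera images.
- bottle0: square orange or amber pill bottle, white paper label on one side, white round cap; body 32 x 32 x 30 mm, cap 26 mm across and 10 mm high on top (40 mm in all), about 40 g, plastic. Origin: centre of its underside, z along the bottle towards the cap, x and y square to the flat sides. Four to six of the six are there in a run
- bottle1: square orange or amber pill bottle, white paper label on one side, white round cap; body 32 x 32 x 30 mm, cap 26 mm across and 10 mm high on top (40 mm in all), about 40 g, plastic. Origin: centre of its underside, z along the bottle towards the cap, x and y square to the flat sides. Four to six of the six are there in a run
- bottle2: square orange or amber pill bottle, white paper label on one side, white round cap; body 32 x 32 x 30 mm, cap 26 mm across and 10 mm high on top (40 mm in all), about 40 g, plastic. Origin: centre of its underside, z along the bottle towards the cap, x and y square to the flat sides. Four to six of the six are there in a run
- bottle3: square orange or amber pill bottle, white paper label on one side, white round cap; body 32 x 32 x 30 mm, cap 26 mm across and 10 mm high on top (40 mm in all), about 40 g, plastic. Origin: centre of its underside, z along the bottle towards the cap, x and y square to the flat sides. Four to six of the six are there in a run
- bottle4: square orange or amber pill bottle, white paper label on one side, white round cap; body 32 x 32 x 30 mm, cap 26 mm across and 10 mm high on top (40 mm in all), about 40 g, plastic. Origin: centre of its underside, z along the bottle towards the cap, x and y square to the flat sides. Four to six of the six are there in a run
- bottle5: square orange or amber pill bottle, white paper label on one side, white round cap; body 32 x 32 x 30 mm, cap 26 mm across and 10 mm high on top (40 mm in all), about 40 g, plastic. Origin: centre of its underside, z along the bottle towards the cap, x and y square to the flat sides. Four to six of the six are there in a run
- coolbox: blue and white medicine cool box, fixed to the ledge, 170 (x) x 250 (y) x 100 mm high. Origin: centre of its underside; z up. The open white chamber fills y = -125 to +35 mm (walls 5 mm, rim 100 mm high); the blue control housing fills y = +35 to +125 mm, flat top at 100 mm, and carries the dial (axis at x = -42, y = +80 mm) and the clamp (axis at x = +45, y = +80 mm)
- chamber (a point): centre of the chamber's inner floor; axes as the cool box. Inside 160 (x) x 150 (y) mm, 95 mm deep to the rim
- lid_hinge (a point): middle of the lid's hinge line, on the rim along the cool box's -y side; the line runs along the cool box's x axis; axes as the cool box
- lid_edge (a point): middle of the lid's free edge, 160 mm from the hinge line, at mid thickness
- lid (a joint): lid angle, rad: 0 = shut flat on the rim, about 1.57 = upright, at most 1.8. Blue lid 170 (along the hinge) x 160 x 10 mm thick, no handle; shut, its underside is at the rim and its top 110 mm above the ledge. A stiff hinge (0.22 N m friction, lid 0.2 kg) holds it wherever it is left; push it over from the outside (from the -y side) and press it down
- spindle (a joint): turn of the clamp's steel tongue, rad: 0 = swung away over the housing, 2.2 = hard stop, tongue pointing to the cool box's -y, across the lid's free edge. Grows clockwise seen from above. Turns easily (0.03 N m); it is driven by the red knob. The tongue is 72 mm long from the axis, 16 mm wide, its top 118 mm above the ledge
- clutch (a joint): slip of the red knob on the spindle, rad, 0 at the start: stays put while the spindle turns; once the spindle is at its stop the clutch slips at about 0.15 N m and this grows, with one click for each 0.524 rad (30 degrees). It does not slip backwards past 0: turning the knob anticlockwise undoes the clamp
- clamp_grip (a point): on the axis of the red clamp knob, in the middle of its bar grip, 144 mm above the ledge; the bar lies along this point's x axis (40 mm long, 12 mm thick, from 124 to 154 mm above the ledge) on a disc 42 mm across. Turns with the knob
- tongue_tip (a point): outer end of the clamp's tongue, 70 mm from the axis
- dial (a joint): cooling dial, rad: 0 = pointer at the large white dot, grows clockwise seen from above; a click (detent) each 0.524 rad (30 degrees), green dot at the fifth click, 2.618; end stops at 0 and 3.67. It starts at the large white dot or one or two clicks past it. The detents (about 0.035 N m) draw it to the nearest click when let go
- dial_grip (a point): on the axis of the grey dial, in its bar grip, 126 mm above the ledge; the bar lies along this point's y axis (40 mm long, 12 mm thick, from 106 to 138 mm above the ledge) on a disc 42 mm across, with a red line at the pointer end. Turns with the dial
- dial_pointer (a point): the pointer end of the dial's bar, 22 mm from the axis
- jar: bystander: white ceramic jar with a clip-on lid, 76 mm across, 90 mm high; origin: centre of its underside
- funnel: bystander: green plastic funnel standing on its wide mouth, 90 mm across, 92 mm high; origin: centre of its underside
- pillbox: bystander: grey plastic pill box with a pull-out tray, 60 (x) x 90 (y) x 30 mm; origin: centre of its underside
- thermo_tube: bystander: thermometer in a steel tube with a pocket clip, lying along its x axis, 130 mm long, 14 mm thick; origin: under its middle

How it is judged:
By the outcome, as a careful person would: the job done as asked, in the order asked, and still so for the second after the job is handed in, with the robot touching nothing.
Of bottle0, bottle1, bottle2, bottle3, bottle4, bottle5 only 4 to 6 are there at a start; the rules pass over those that are not, and their reading is None.
At some moment in a run one of bottle0, bottle1, bottle2, bottle3, bottle4, bottle5 may be knocked a few centimetres aside while the robot is not near it.
Once in a run the grip may slacken for a moment while it holds something.
It also fails if it takes over 210 s, if anything falls off the work surface, if the arm or the gripper's body presses on something with over 40 N, if the wrist force passes 120 N, or if a joint passes its speed limit or range.

## Working session

There is one attempt and no reset: what is moved stays moved. The work goes in short steps, Python scripts to look and compute and a tool call to move; the robot and the scene stay as the last step left them, time stands still between calls to the robot, and variables do not carry over. Pictures are saved under pics/ and viewed, on a budget of 14 in all, crops included, one or two more only if the job needs it, and the job is handed in when it is done.

Besides the shell and the picture viewer there is one more tool, called after "Call:" in YAML: its name, and indented under it one key for each argument. arm_command: Moves the arm, as the interface text tells. Scaled input: -1 to 1 covers 25 cm each way for a shift and pi/2 rad each way for a turn. Its arguments: {"type":"object","properties":{"deltas":{"type":"array","items":{"type":"array","items":{"type":"array","items":{"type":"number"}}}}},"required":["deltas"]}

```bash
mkdir -p pics; cat > h.py <<'E'
import numpy as np, cv2
from scipy.spatial.transform import Rotation as R
from station import env, imaging, order, spotter
def cam(n):
    p=imaging.camera_params(n); Rm=np.array(p["rotation"],float)
    if Rm.shape!=(3,3): Rm=R.from_quat(Rm).as_matrix()
    f=210/np.tan(np.radians(p["vfov"])/2)
    return p,Rm,np.array(p["xyz"]),f
def ray(n,px):
    p,Rm,c,f=cam(n); K=np.array([[f,0,p["cx"]],[0,f,p["cy"]],[0,0,1.]])
    u=cv2.undistortPoints(np.array([[px]],float),K,np.array([p["k1"],0,0,0.]))[0,0]
    return c,Rm@np.array([u[0],-u[1],-1])
def at(n,px,z):
    c,d=ray(n,px); return c+d*(z-c[2])/d[2]
def proj(n,X):
    p,Rm,c,f=cam(n); q=Rm.T@(np.array(X,float)-c); a,b=q[0]/-q[2],-q[1]/-q[2]; s=1+p["k1"]*(a*a+b*b)
    return np.array([p["cx"]+f*a*s,p["cy"]+f*b*s])
def snap(n,fn,scale=1,crop=None):
    im=imaging.get_image(n)[:,:,::-1]
    if crop: x0,y0,x1,y1=crop; im=im[y0:y1,x0:x1]
    cv2.imwrite(fn,cv2.resize(im,None,fx=scale,fy=scale,interpolation=cv2.INTER_CUBIC))
E
python3 - <<'E'
from h import *
np.set_printoptions(precision=3,suppress=True)
for n in("top","scene"): print(imaging.camera_params(n)); snap(n,f"pics/{n}0.png",1.4)
s=env.sense();print(s)
for l in["bottle0","coolbox","clamp_grip","dial_grip","dial_pointer","tongue_tip","lid_hinge","chamber","lid_edge","jar","funnel","pillbox","thermo_tube"]:
    for n in("top","scene"): print(l,n,[(np.round(d["point"],1).tolist(),round(d["score"],2)) for d in spotter.spot_point(n,l)])
E
```

```text
{'vfov': 54.04608731615862, 'cx': 277.2130015081519, 'cy': 206.5549375168212, 'k1': -0.021634798981871307, 'xyz': array([0.33 , 0.104, 1.164]), 'rotation': array([ 0.074, -0.075, -0.696,  0.71 ])}
{'vfov': 47.877010992547156, 'cx': 278.58054821040605, 'cy': 209.06992241476553, 'k1': -0.02042849327068849, 'xyz': array([0.927, 0.668, 0.899]), 'rotation': array([0.098, 0.342, 0.896, 0.267])}
{'clock': 0.1, 'joints': array([ 1.142,  0.351,  1.652,  0.   ,  1.139, -0.085]), 'joint_velocities': array([-0.002, -0.002, -0.001, -0.   , -0.003,  0.001]), 'joint_torque': array([  0.002, -49.803, -28.571,   0.07 ,   0.024,  -0.   ]), 'ee_pos': array([0.185, 0.518, 0.192]), 'orientation': array([ 0.171,  0.985, -0.   , -0.   ]), 'wrist_force': array([0.267, 0.884, 0.155]), 'wrist_torque': array([-0.035, -0.028,  0.02 ]), 'grip_width': 0.09279467074528257}
bottle0 top [([208.7, 223.3], 0.63), ([254.4, 228.2], 0.61), ([217.2, 190.8], 0.58), ([213.1, 265.0], 0.53), ([244.4, 258.4], 0.5)]
bottle0 scene [([312.5, 262.3], 0.85), ([300.9, 317.0], 0.77), ([383.6, 273.1], 0.75), ([352.7, 250.8], 0.62), ([
[... 521 characters left out ...]
.64)]
tongue_tip scene [([203.0, 200.7], 0.86)]
lid_hinge top [([409.2, 223.5], 0.56), ([332.5, 215.2], 0.32)]
lid_hinge scene [([217.1, 134.8], 0.56)]
chamber top [([370.6, 222.0], 0.97)]
chamber scene [([232.0, 172.5], 0.83)]
lid_edge top [([444.8, 213.6], 0.77)]
lid_edge scene [([211.9, 76.6], 0.96), ([204.9, 289.4], 0.73), ([382.9, 274.3], 0.7)]
jar top [([278.1, 152.0], 0.76)]
jar scene [([210.2, 290.7], 0.58), ([251.3, 345.2], 0.16)]
funnel top [([221.7, 148.5], 0.67)]
funnel scene [([251.6, 348.1], 0.6)]
pillbox top [([150.2, 204.6], 0.98)]
pillbox scene [([380.2, 383.6], 0.94)]
thermo_tube top [([159.2, 278.7], 0.63), ([211.1, 225.4], 0.31)]
thermo_tube scene [([443.2, 307.8], 0.59)]
```

View pics/top0.png

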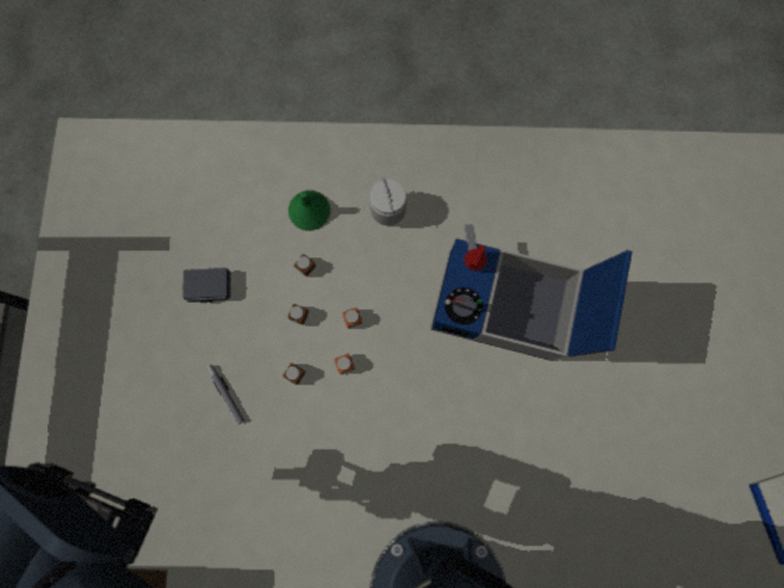

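View pics/scene0.png

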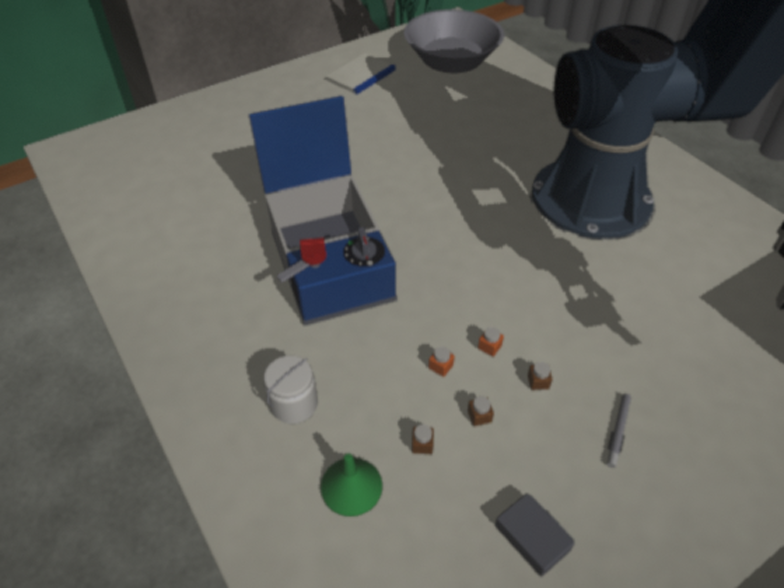

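The top view shows five bottles at about (305,265), (298,314), (352,317), (344,364) and (294,373) in the 1.4x picture. The box is on the right with its lid open past upright. The tongue points away from the lid, and the red knob and dial are visible. Next I'll locate everything.

```bash
cat >> h.py <<'E'
from scipy.optimize import least_squares
def bottles(known=None,verbose=True):
    """triangulate: match top & scene detections of bottle origin on z=0"""
    out=[]
    for n in("top","scene"):
        imaging.get_image(n)
        out.append([(at(n,d["point"],0)[:2],d["score"]) for d in spotter.spot_point(n,"bottle0") if d["score"]>.3])
    return out
def tri(pts):
    A=np.zeros((3,3));b=np.zeros(3)
    for n,px in pts:
        c,d=ray(n,px);d=d/np.linalg.norm(d);P=np.eye(3)-np.outer(d,d);A+=P;b+=P@c
    return np.linalg.solve(A,b)
def rect(n,z,x0,x1,y0,y1,ppm):
    """metric warp of plane z; rows = decreasing x, cols = decreasing y"""
    im=imaging.get_image(n)[:,:,::-1]
    xs=np.arange(x1,x0,-1/ppm);ys=np.arange(y1,y0,-1/ppm)
    p,Rm,c,f=cam(n);X=np.stack(np.broadcast_arrays(xs[:,None],ys[None],z),-1)
    q=(X-c)@Rm;a=q[...,0]/-q[...,2];b=q[...,1]/q[...,2];s=1+p["k1"]*(a*a+b*b)
    return cv2.remap(im,(p["cx"]+f*a*s).astype(np.float32),(p["cy"]+f*b*s).astype(np.float32),cv2.INTER_CUBIC)
E
python3 - <<'E'
from h import *
np.set_printoptions(precision=3,suppress=True)
for r in bottles(): 
    for a in sorted(r,key=lambda a:a[0][1]): print(a[0],round(a[1],2))
    print()
T=dict(cg=((338.8,184.3),(221.8,178.4)),dg=((334.4,216.3),(257,172.2)),dp=((325,210.6),(262.6,173.7)),tt=((334.6,160.9),(203,200.7)),hinge=((409.2,223.5),(217.1,134.8)),ch=((370.6,222),(232,172.5)),edge=((444.8,213.6),(211.9,76.6)),jar=((278.1,152),(210.2,290.7)),fun=((221.7,148.5),(251.6,348.1)),pill=((150.2,204.6),(380.2,383.6)),th=((159.2,278.7),(443.2,307.8)))
for k,(a,b) in T.items(): print(k,tri([("top",a),("scene",b)]))
im=rect("top",0.035,0.15,0.38,0.12,0.34,2000) 
cv2.imwrite("pics/b1.png",im)
im=rect("top",0.11,0.15,0.42,-0.25,0.1,2000)
cv2.imwrite("pics/box1.png",im)
print(im.shape)
E
```

```text
[0.515 0.171] 0.58
[0.426 0.183] 0.72
[0.409 0.282] 0.63
[0.624 0.283] 0.69
[0.512 0.297] 0.55

[0.518 0.176] 0.63
[0.417 0.199] 0.78
[0.627 0.277] 0.56
[0.404 0.286] 0.71
[0.523 0.291] 0.63

cg [ 0.615 -0.056  0.133]
dg [ 0.531 -0.044  0.118]
dp [ 0.537 -0.014  0.143]
tt [ 0.68  -0.044  0.11 ]
hinge [ 0.526 -0.252  0.085]
ch [ 0.537 -0.161  0.025]
edge [ 0.515 -0.275  0.251]
jar [ 0.75   0.105 -0.014]
fun [0.749 0.277 0.001]
pill [ 0.576  0.475 -0.004]
th [0.364 0.428 0.012]
(540, 700, 3)
```

View pics/b1.png

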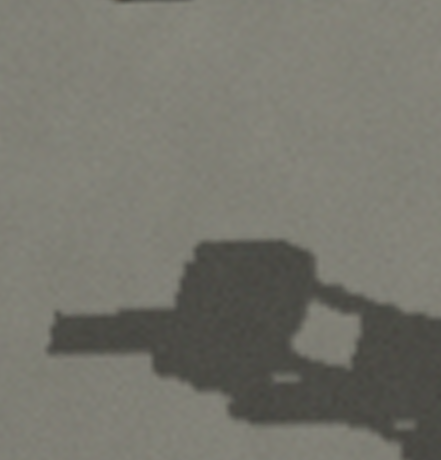

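View pics/box1.png

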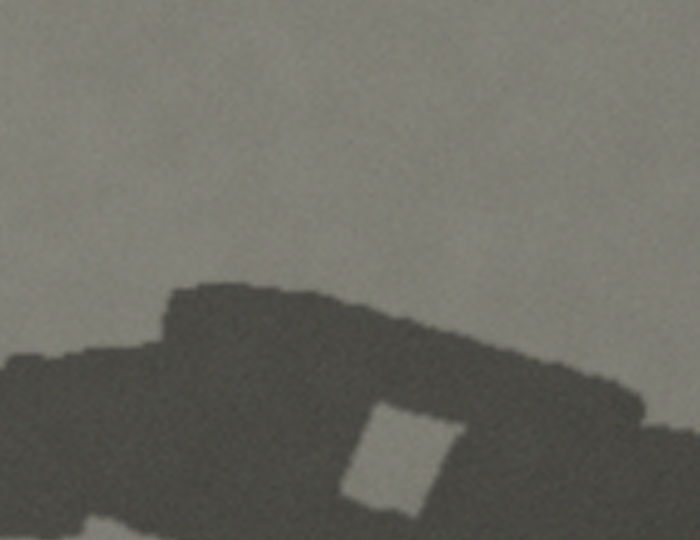

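I picked the wrong region for both crops: they show only floor and arm shadow. I'll redo them with the right bounds.

```bash
python3 - <<'E'
from h import *
a=rect("top",0.03,0.37,0.66,0.12,0.34,2000)[:580,:440]
b=rect("scene",0.03,0.37,0.66,0.14,0.32,2000)[:580,:360]
cv2.imwrite("pics/b2.png",np.hstack([a,b]))
a=rect("top",0.10,0.40,0.70,-0.30,0.08,2000)
cv2.imwrite("pics/box2.png",a)
E
```

```text
(no output)
```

View pics/b2.png

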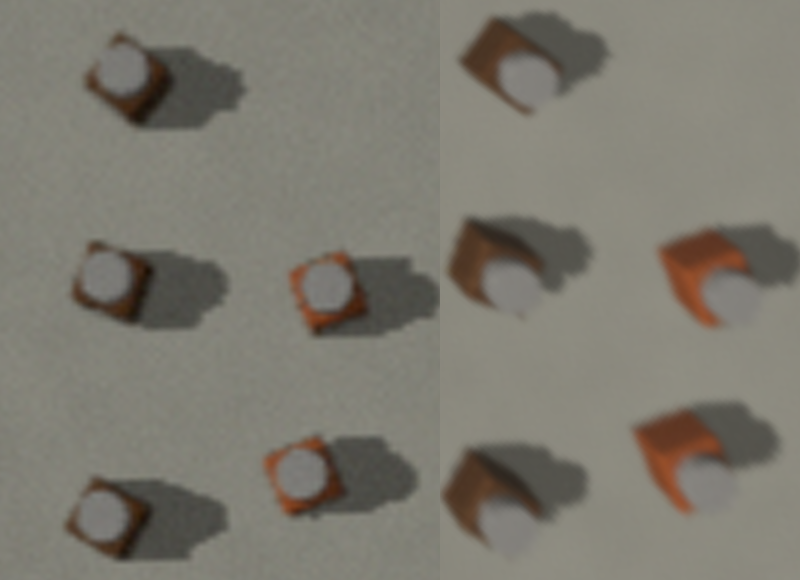

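View pics/box2.png

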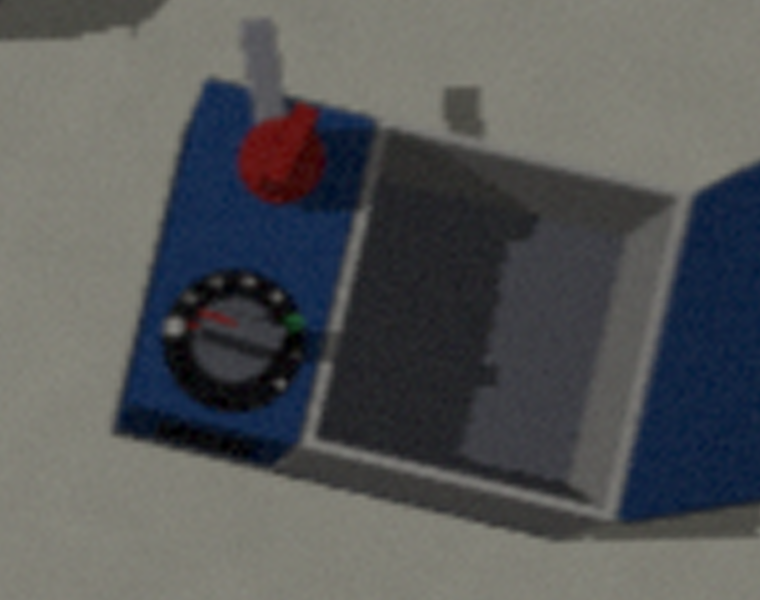

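From the metric views, with the box at centre (0.550, -0.125) and yaw -13.5°:
- **Dial:** the pointer is at the large white dot, so it needs five clicks.
- **Knob:** its bar has a yaw of about -25°.
- **Tongue:** its yaw is about +10°.
- **Bottles (x, y, yaw):** A(.623, .279, -38°), B(.520, .287, -22°), C(.515, .178, 20°), D(.402, .289, -32°), E(.423, .191, 23°).

I'll start with E.

Call:
arm_command:
  deltas:
    - [[0.25,0.952,-1,0,-0.526],[0.25,0.952,-1,0,-0.526],[0.25,0.952,-1,0,-0.526],[0.25,0.952,-1,0,-0.526],[0.25,0.952,-1,0,-0.526],[0.25,0.952,-1,0,-0.526],[0.25,0.952,-1,0,-0.526],[0.25,0.952,-1,0,-0.526],[0.25,0.952,-1,0,-0.526],[0.25,0.952,-1,0,-0.526]]

```text
clock: 2.85
ee_pos: [0.4227, 0.2685, 0.1926]
orientation: [0.552, 0.834, -0.0, -0.0]
wrist_force: [-0.6, 0.4, -0.1]
grip_width: 0.0698
```

Call:
arm_command:
  deltas:
    - [[0.25,0,-0.308,-0.3,0],[0.25,0,-0.308,-0.3,0],[0.25,0,-0.308,-0.6,0],[0.25,0,-0.308,-0.745,0],[0.25,0,-0.308,-0.745,0],[0.25,0,-0.308,-0.745,0]]

```text
clock: 3.45
ee_pos: [0.4212, 0.1912, 0.0044]
orientation: [0.551, 0.834, -0.002, -0.001]
wrist_force: [0.0, 0.3, 0.1]
grip_width: 0.0695
```

Call:
arm_command:
  deltas:
    - [[1,0,0,0,0],[1,0,0,0,0],[1,0,0,0,0],[1,0,0,0,0],[1,0,0,0,0],[1,0,0,0.3,0],[1,0,0,0.5,0],[1,0,0,0.74,0],[1,0,0,0.74,0],[1,0,0,0.74,0]]

```text
clock: 4.45
ee_pos: [0.4255, 0.1915, 0.196]
orientation: [0.552, 0.834, 0.003, 0.003]
wrist_force: [0.9, 0.9, -0.6]
grip_width: 0.0003
```

Call:
arm_command:
  deltas:
    - [[1,0.572,-0.808,0,-0.406],[1,0.572,-0.808,0,-0.406],[1,0.572,-0.808,0,-0.406],[1,0.572,-0.808,0,-0.406],[1,0.572,-0.808,0,-0.406],[1,0.572,-0.808,0,-0.406],[1,0.572,-0.808,0,-0.406]]

```text
clock: 5.15
ee_pos: [0.5659, -0.0118, 0.1901]
orientation: [0.786, 0.618, -0.001, -0.001]
wrist_force: [-0.0, 0.4, -0.0]
grip_width: 0.0005
```

Call:
arm_command:
  deltas:
    - [[1,0,-0.8,0,0],[1,0,-0.8,0,0],[1,0,-0.8,0,0],[1,0,-0.8,0,0],[1,0,-0.8,0,0],[1,0,-0.8,-0.3,0],[1,0,-0.8,-0.45,0],[1,0,-0.8,-0.6,0],[1,0,-0.8,-0.6,0],[1,0,-0.8,-0.6,0]]

```text
clock: 6.15
ee_pos: [0.5665, -0.21, 0.0423]
orientation: [0.785, 0.619, -0.0, -0.0]
wrist_force: [0.5, -0.4, 0.8]
grip_width: 0.0003
```

The grip came up empty. I'll rise out of the box and look.

Call:
arm_command:
  deltas:
    - [[0.25,0,0,0.6,0],[0.25,0,0,0.6,0],[0.25,0,0,0.6,0],[0.25,0,0,0.6,0]]

```text
clock: 6.55
ee_pos: [0.5701, -0.2121, 0.2025]
orientation: [0.785, 0.619, 0.004, 0.007]
wrist_force: [-0.1, -0.3, -0.5]
grip_width: 0.0277
```

```bash
python3 - <<'E'
from h import *
a=rect("top",0.03,0.37,0.66,0.12,0.34,2000)[:580,:440]
b=rect("scene",0.03,0.37,0.66,0.14,0.32,2000)[:580,:360]
cv2.imwrite("pics/b3.png",np.hstack([a,b]))
E
```

```text
(no output)
```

View pics/b3.png

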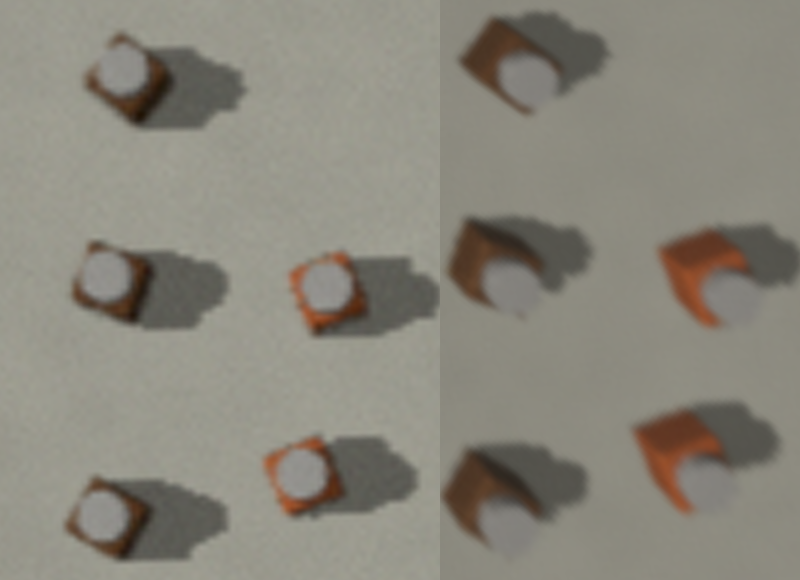

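Bottle E at (301,473) hasn't moved. I lifted before the fingers, which move at about 0.07 m/s, had closed. I'll approach with a smaller opening and wait longer. C is next.

Call:
arm_command:
  deltas:
    - [[0.4,-0.2,1,0,0.372],[0.4,-0.2,1,0,0.372],[0.4,-0.2,1,0,0.372],[0.4,-0.2,1,0,0.372],[0.4,-0.2,1,0,0.372],[0.4,-0.2,1,0,0.372]]

```text
clock: 7.25
ee_pos: [0.5147, 0.0432, 0.1917]
orientation: [0.572, 0.82, 0.0, -0.0]
wrist_force: [-0.4, 0.1, 0.1]
grip_width: 0.0563
```

Call:
arm_command:
  deltas:
    - [[0.4,0,0.556,0,0],[0.4,0,0.556,0,0],[0.4,0,0.556,0,0],[0.4,0,0.556,-0.4,0],[0.4,0,0.556,-0.6,0],[0.4,0,0.556,-0.74,0],[0.4,0,0.556,-0.74,0],[0.4,0,0.556,-0.74,0]]

```text
clock: 8.05
ee_pos: [0.5135, 0.1767, 0.0026]
orientation: [0.574, 0.819, -0.003, -0.003]
wrist_force: [-0.6, -0.1, 0.8]
grip_width: 0.0557
```

Call:
arm_command:
  deltas:
    - [[1,0,0,0,0],[1,0,0,0,0],[1,0,0,0,0],[1,0,0,0,0],[1,0,0,0,0],[1,0,0,0,0],[1,0,0,0,0],[1,0,0,0,0]]

```text
clock: 8.85
ee_pos: [0.5169, 0.1779, 0.0074]
orientation: [0.574, 0.819, 0.001, 0.0]
wrist_force: [-2.4, -0.6, 8.3]
grip_width: 0.0249
```

Call:
arm_command:
  deltas:
    - [[1,0,0,0,0],[1,0,0,0,0],[1,0,0,0,0]]

```text
clock: 9.15
ee_pos: [0.5169, 0.1779, 0.0074]
orientation: [0.574, 0.819, 0.0, 0.0]
wrist_force: [-2.2, -1.1, 8.1]
grip_width: 0.0247
```

```bash
python3 - <<'E'
from h import *
u=proj("scene",(.5155,.178,.03)).astype(int); print(u)
snap("scene","pics/c1.png",4,(u[0]-80,u[1]-75,u[0]+80,u[1]+60))
E
```

```text
[315 254]
```

View pics/c1.png

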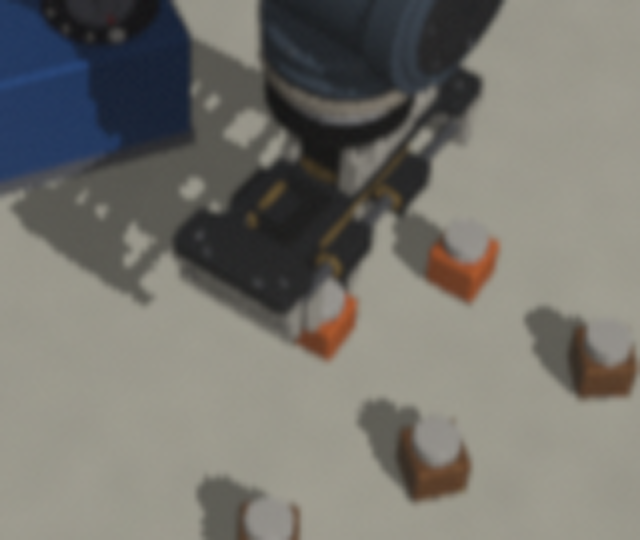

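The scene crop shows the gripper around bottle C, with the cap at (325,300). It looks held, though the width reads low. I'll lift a little and check.

Call:
arm_command:
  deltas:
    - [[1,0,0,0.1,0],[1,0,0,0.2,0],[1,0,0,0.2,0],[1,0,0,0.2,0]]

```text
clock: 9.6
ee_pos: [0.5164, 0.1778, 0.0565]
orientation: [0.574, 0.819, 0.0, 0.0]
wrist_force: [-1.3, 0.2, -1.2]
grip_width: 0.0247
```

```bash
python3 - <<'E'
from h import *
u=proj("scene",(.5155,.178,.05)).astype(int); print(u)
im=imaging.get_image("scene")[:,:,::-1]
c=im[u[1]-50:u[1]+50,u[0]-65:u[0]+65]; cv2.imwrite("pics/c2.png",cv2.convertScaleAbs(cv2.resize(c,None,fx=6,fy=6,interpolation=cv2.INTER_CUBIC),alpha=1.6))
print(proj("scene",(.5169,.1779,.058))-u+[65,50])
E
```

```text
[315 249]
[65.20274565 48.37717588]
```

View pics/c2.png

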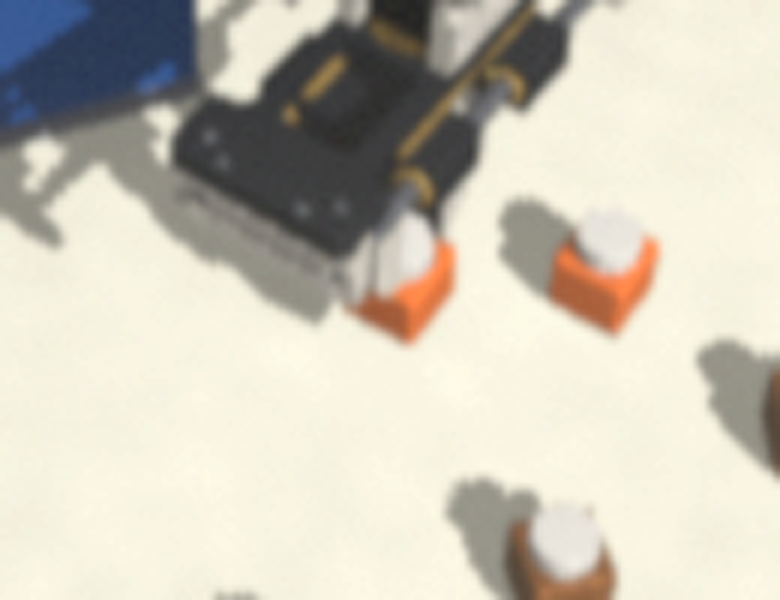

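Bottle C is off the table and held. I'll carry it to the first slot.

Call:
arm_command:
  deltas:
    - [[1,0,0,0.2,0],[1,0,0,0.4,0],[1,0,0,0.6,0],[1,0.1,-0.5,0.6,-0.2],[1,0.2,-1,0.6,-0.372],[1,0.2,-1,0.6,-0.372],[1,0.2,-1,0.6,-0.372],[1,0.2,-1,0.6,-0.372],[1,0.2,-1,0.6,-0.372]]

```text
clock: 10.55
ee_pos: [0.5664, -0.0768, 0.2048]
orientation: [0.787, 0.617, -0.001, -0.0]
wrist_force: [-0.9, 0.4, -1.3]
grip_width: 0.0247
```

Call:
arm_command:
  deltas:
    - [[1,0,-0.556,0,0],[1,0,-0.556,0,0],[1,0,-0.556,0,0],[1,0,-0.556,0,0],[1,0,-0.556,-0.2,0],[1,0,-0.556,-0.4,0],[1,0,-0.556,-0.63,0],[1,0,-0.556,-0.63,0],[1,0,-0.556,-0.63,0]]

```text
clock: 11.45
ee_pos: [0.5659, -0.2101, 0.0481]
orientation: [0.786, 0.619, -0.001, -0.001]
wrist_force: [-0.4, 0.6, 1.3]
grip_width: 0.0248
```

Call:
arm_command:
  deltas:
    - [[0.45,0,0,0,0],[0.45,0,0,0,0],[0.45,0,0,0,0],[0.45,0,0,0,0],[0.45,0,0,0.3,0],[0.45,0,0,0.6,0],[0.45,0,0,0.6,0],[0.45,0,0,0.6,0]]

```text
clock: 12.25
ee_pos: [0.5692, -0.2125, 0.2065]
orientation: [0.786, 0.619, 0.003, 0.005]
wrist_force: [0.9, 0.4, -0.5]
grip_width: 0.0509
```

```bash
python3 - <<'E'
from h import *
a=rect("top",0.03,0.37,0.65,-0.25,0.33,1300)
print(a.shape); cv2.imwrite("pics/d1.png",a)
E
```

```text
(365, 755, 3)
```

View pics/d1.png

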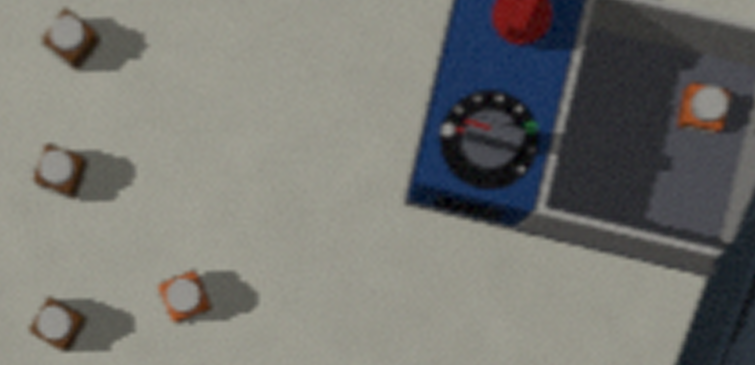

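Bottle C stands in the chamber at (707,105), and the other four are where they were. Next is E.

Call:
arm_command:
  deltas:
    - [[0.4,-0.572,1,0,0.406],[0.4,-0.572,1,0,0.406],[0.4,-0.572,1,0,0.406],[0.4,-0.572,1,0,0.406],[0.4,-0.572,1,0,0.406],[0.4,-0.572,1,0,0.406],[0.4,-0.572,1,0,0.406]]

```text
clock: 13.0
ee_pos: [0.4208, 0.0414, 0.1982]
orientation: [0.551, 0.835, -0.0, -0.001]
wrist_force: [-0.1, -1.1, -0.2]
grip_width: 0.0557
```

Call:
arm_command:
  deltas:
    - [[0.4,0,0.608,0,0],[0.4,0,0.608,0,0],[0.4,0,0.608,0,0],[0.4,0,0.608,-0.2,0],[0.4,0,0.608,-0.4,0],[0.4,0,0.608,-0.6,0],[0.4,0,0.608,-0.8,0],[0.4,0,0.608,-0.8,0],[0.4,0,0.608,-0.8,0]]

```text
clock: 13.9
ee_pos: [0.4234, 0.1903, -0.0009]
orientation: [0.552, 0.834, -0.001, -0.001]
wrist_force: [0.1, -0.0, 0.9]
grip_width: 0.0556
```

Call:
arm_command:
  deltas:
    - [[1,0,0,0,0],[1,0,0,0,0],[1,0,0,0,0],[1,0,0,0,0],[1,0,0,0,0],[1,0,0,0,0],[1,0,0,0,0],[1,0,0,0.1,0],[1,0,0,0.2,0],[1,0,0,0.2,0]]

```text
clock: 14.9
ee_pos: [0.4251, 0.1914, 0.0517]
orientation: [0.552, 0.834, 0.002, 0.002]
wrist_force: [0.1, 0.3, -1.2]
grip_width: 0.0309
```

E is held, with the width at 31 mm. On to slot 2.

Call:
arm_command:
  deltas:
    - [[1,0,0,0.2,0],[1,0,0,0.4,0],[1,0,0,0.6,0],[1,0.15,-0.5,0.6,-0.2],[1,0.292,-1,0.6,-0.406],[1,0.292,-1,0.6,-0.406],[1,0.292,-1,0.6,-0.406],[1,0.292,-1,0.6,-0.406],[1,0.292,-1,0.6,-0.406]]

```text
clock: 15.8
ee_pos: [0.497, -0.0631, 0.1982]
orientation: [0.787, 0.617, -0.0, 0.0]
wrist_force: [-0.1, 1.9, 0.0]
grip_width: 0.0314
```

Call:
arm_command:
  deltas:
    - [[1,0,-0.54,0,0],[1,0,-0.54,0,0],[1,0,-0.54,0,0],[1,0,-0.54,0,0],[1,0,-0.54,-0.2,0],[1,0,-0.54,-0.4,0],[1,0,-0.54,-0.64,0],[1,0,-0.54,-0.64,0],[1,0,-0.54,-0.64,0]]

```text
clock: 16.7
ee_pos: [0.4958, -0.1931, 0.0382]
orientation: [0.785, 0.619, -0.001, -0.001]
wrist_force: [-0.1, -0.3, 0.1]
grip_width: 0.0313
```

Call:
arm_command:
  deltas:
    - [[0.45,0,0,0,0],[0.45,0,0,0,0],[0.45,0,0,0,0],[0.45,0,0,0,0],[0.45,0,0,0.3,0],[0.45,0,0,0.64,0],[0.45,0,0,0.64,0],[0.45,0,0,0.64,0]]

```text
clock: 17.5
ee_pos: [0.4985, -0.1952, 0.2049]
orientation: [0.786, 0.619, 0.002, 0.004]
wrist_force: [1.1, 0.4, -0.8]
grip_width: 0.0508
```

```bash
cat > bl.py <<'E'
from h import *
np.set_printoptions(precision=3,suppress=True)
# A blob finder: orange/brown pixels+cap via spotter, both cameras, plus cap-circle look
for r in bottles():
    print([ (a[0].round(3).tolist(),round(a[1],2)) for a in sorted(r,key=lambda a:a[0][1])])
E
python3 bl.py
```

```text
[([0.572, -0.221], 0.54), ([0.509, -0.199], 0.58), ([0.619, 0.277], 0.7), ([0.401, 0.283], 0.73), ([0.52, 0.293], 0.62)]
[([0.562, -0.219], 0.58), ([0.496, -0.188], 0.69), ([0.62, 0.28], 0.51), ([0.41, 0.293], 0.71)]
```

Two are in the chamber and the others haven't moved. Next is D.

Call:
arm_command:
  deltas:
    - [[0.4,-0.374,1,0,-0.206],[0.4,-0.374,1,0,-0.206],[0.4,-0.374,1,0,-0.206],[0.4,-0.374,1,0,-0.206],[0.4,-0.374,1,0,-0.206],[0.4,-0.374,1,0,-0.206],[0.4,-0.374,1,0,-0.206]]

```text
clock: 18.4
ee_pos: [0.4012, 0.0575, 0.1974]
orientation: [0.874, 0.485, -0.001, -0.001]
wrist_force: [-0.0, 0.1, 0.4]
grip_width: 0.0556
```

Call:
arm_command:
  deltas:
    - [[0.4,0,0.932,0,0],[0.4,0,0.932,0,0],[0.4,0,0.932,0,0],[0.4,0,0.932,0,0],[0.4,0,0.932,0,0],[0.4,0,0.932,-0.2,0],[0.4,0,0.932,-0.4,0],[0.4,0,0.932,-0.6,0],[0.4,0,0.932,-0.79,0],[0.4,0,0.932,-0.79,0],[0.4,0,0.932,-0.79,0]]

```text
clock: 19.5
ee_pos: [0.403, 0.288, 0.0012]
orientation: [0.875, 0.484, -0.001, 0.0]
wrist_force: [0.1, 0.5, 0.3]
grip_width: 0.0556
```

Call:
arm_command:
  deltas:
    - [[1,0,0,0,0],[1,0,0,0,0],[1,0,0,0,0],[1,0,0,0,0],[1,0,0,0,0],[1,0,0,0,0],[1,0,0,0,0],[1,0,0,0.1,0],[1,0,0,0.2,0],[1,0,0,0.2,0]]

```text
clock: 20.5
ee_pos: [0.4044, 0.2898, 0.0542]
orientation: [0.875, 0.484, 0.003, -0.0]
wrist_force: [0.1, -0.1, -0.4]
grip_width: 0.0306
```

Call:
arm_command:
  deltas:
    - [[1,0,0,0.2,0],[1,0,0,0.4,0],[1,0,0,0.6,0],[1,0.36,-0.5,0.6,0.1],[1,0.73,-1,0.6,0.206],[1,0.73,-1,0.6,0.206],[1,0.73,-1,0.6,0.206],[1,0.73,-1,0.6,0.206],[1,0.73,-1,0.6,0.206],[1,0.73,-1,0.6,0.206],[1,0.73,-1,0.6,0.206]]

```text
clock: 21.6
ee_pos: [0.5861, 0.0369, 0.2003]
orientation: [0.787, 0.617, -0.0, -0.0]
wrist_force: [-0.8, 0.4, -0.6]
grip_width: 0.0302
```

Call:
arm_command:
  deltas:
    - [[1,0,-0.688,0,0],[1,0,-0.688,0,0],[1,0,-0.688,0,0],[1,0,-0.688,0,0],[1,0,-0.688,-0.2,0],[1,0,-0.688,-0.4,0],[1,0,-0.688,-0.648,0],[1,0,-0.688,-0.648,0],[1,0,-0.688,-0.648,0]]

```text
clock: 22.5
ee_pos: [0.5845, -0.1319, 0.0384]
orientation: [0.785, 0.619, -0.001, -0.001]
wrist_force: [0.4, 0.1, 0.8]
grip_width: 0.0304
```

Call:
arm_command:
  deltas:
    - [[0.45,0,0,0,0],[0.45,0,0,0,0],[0.45,0,0,0,0],[0.45,0,0,0,0],[0.45,0,0,0.3,0],[0.45,0,0,0.64,0],[0.45,0,0,0.64,0],[0.45,0,0,0.64,0]]

```text
clock: 23.3
ee_pos: [0.5877, -0.1339, 0.206]
orientation: [0.786, 0.619, 0.003, 0.004]
wrist_force: [-0.2, -0.8, -0.4]
grip_width: 0.0513
```

```bash
python3 bl.py
```

```text
[([0.59, -0.131], 0.41), ([0.616, 0.279], 0.42), ([0.518, 0.291], 0.58)]
[([0.557, -0.193], 0.43), ([0.501, -0.192], 0.5), ([0.455, -0.147], 0.7), ([0.624, 0.278], 0.65), ([0.525, 0.286], 0.73)]
```

Call:
arm_command:
  deltas:
    - [[0.4,-0.258,1,0,-0.094],[0.4,-0.258,1,0,-0.094],[0.4,-0.258,1,0,-0.094],[0.4,-0.258,1,0,-0.094],[0.4,-0.258,1,0,-0.094],[0.4,-0.258,1,0,-0.094],[0.4,-0.258,1,0,-0.094]]

```text
clock: 24.2
ee_pos: [0.5198, 0.1178, 0.1978]
orientation: [0.829, 0.56, -0.001, -0.001]
wrist_force: [0.2, -0.5, -0.6]
grip_width: 0.0558
```

Call:
arm_command:
  deltas:
    - [[0.4,0,0.68,0,0],[0.4,0,0.68,0,0],[0.4,0,0.68,0,0],[0.4,0,0.68,0,0],[0.4,0,0.68,0,0],[0.4,0,0.68,-0.2,0],[0.4,0,0.68,-0.4,0],[0.4,0,0.68,-0.6,0],[0.4,0,0.68,-0.79,0],[0.4,0,0.68,-0.79,0],[0.4,0,0.68,-0.79,0]]

```text
clock: 25.3
ee_pos: [0.5214, 0.2854, 0.0023]
orientation: [0.83, 0.558, -0.001, -0.0]
wrist_force: [0.4, -0.3, 0.6]
grip_width: 0.0556
```

Call:
arm_command:
  deltas:
    - [[1,0,0,0,0],[1,0,0,0,0],[1,0,0,0,0],[1,0,0,0,0],[1,0,0,0,0],[1,0,0,0,0],[1,0,0,0,0],[1,0,0,0.1,0],[1,0,0,0.2,0],[1,0,0,0.2,0]]

```text
clock: 26.3
ee_pos: [0.5226, 0.2877, 0.0551]
orientation: [0.829, 0.559, 0.003, 0.0]
wrist_force: [0.2, -1.2, 0.3]
grip_width: 0.0287
```

Call:
arm_command:
  deltas:
    - [[1,0,0,0.2,0],[1,0,0,0.4,0],[1,0,0,0.6,0],[1,0,-0.5,0.6,0.05],[1,-0.022,-1,0.6,0.094],[1,-0.022,-1,0.6,0.094],[1,-0.022,-1,0.6,0.094],[1,-0.022,-1,0.6,0.094],[1,-0.022,-1,0.6,0.094],[1,-0.022,-1,0.6,0.094]]

```text
clock: 27.3
ee_pos: [0.5152, 0.0361, 0.2014]
orientation: [0.786, 0.618, -0.0, -0.0]
wrist_force: [0.0, -0.6, -0.7]
grip_width: 0.0289
```

Call:
arm_command:
  deltas:
    - [[1,0,-0.614,0,0],[1,0,-0.614,0,0],[1,0,-0.614,0,0],[1,0,-0.614,0,0],[1,0,-0.614,-0.2,0],[1,0,-0.614,-0.4,0],[1,0,-0.614,-0.648,0],[1,0,-0.614,-0.648,0],[1,0,-0.614,-0.648,0]]

```text
clock: 28.2
ee_pos: [0.5149, -0.1152, 0.0389]
orientation: [0.785, 0.619, -0.001, -0.001]
wrist_force: [0.0, 0.3, 0.3]
grip_width: 0.029
```

Call:
arm_command:
  deltas:
    - [[0.45,0,0,0,0],[0.45,0,0,0,0],[0.45,0,0,0,0],[0.45,0,0,0,0],[0.45,0,0,0.3,0],[0.45,0,0,0.64,0],[0.45,0,0,0.64,0],[0.45,0,0,0.64,0]]

```text
clock: 29.0
ee_pos: [0.5176, -0.1174, 0.2059]
orientation: [0.786, 0.619, 0.003, 0.004]
wrist_force: [0.0, 0.9, 0.3]
grip_width: 0.0515
```

```bash
python3 bl.py
```

```text
[([0.595, -0.138], 0.46), ([0.529, -0.118], 0.49), ([0.752, 0.111], 0.56), ([0.624, 0.286], 0.68)]
[([0.497, -0.192], 0.52), ([0.558, -0.191], 0.54), ([0.619, 0.279], 0.58)]
```

Call:
arm_command:
  deltas:
    - [[0.4,0.432,1,0,-0.277],[0.4,0.432,1,0,-0.277],[0.4,0.432,1,0,-0.277],[0.4,0.432,1,0,-0.277],[0.4,0.432,1,0,-0.277],[0.4,0.432,1,0,-0.277],[0.4,0.432,1,0,-0.277],[0.4,0.432,1,0,-0.277]]

```text
clock: 30.0
ee_pos: [0.6225, 0.1336, 0.1974]
orientation: [0.9, 0.435, -0.002, -0.0]
wrist_force: [-0.4, 0.7, 0.7]
grip_width: 0.056
```

Call:
arm_command:
  deltas:
    - [[0.4,0,0.582,0,0],[0.4,0,0.582,0,0],[0.4,0,0.582,0,0],[0.4,0,0.582,0,0],[0.4,0,0.582,-0.2,0],[0.4,0,0.582,-0.4,0],[0.4,0,0.582,-0.6,0],[0.4,0,0.582,-0.79,0],[0.4,0,0.582,-0.79,0],[0.4,0,0.582,-0.79,0]]

```text
clock: 31.0
ee_pos: [0.6236, 0.2776, 0.003]
orientation: [0.901, 0.434, -0.0, -0.0]
wrist_force: [-0.4, 0.5, 1.0]
grip_width: 0.0555
```

Call:
arm_command:
  deltas:
    - [[1,0,0,0,0],[1,0,0,0,0],[1,0,0,0,0],[1,0,0,0,0],[1,0,0,0,0],[1,0,0,0,0],[1,0,0,0,0],[1,0,0,0.1,0],[1,0,0,0.2,0],[1,0,0,0.2,0]]

```text
clock: 32.0
ee_pos: [0.6253, 0.2796, 0.0562]
orientation: [0.901, 0.434, 0.003, 0.0]
wrist_force: [0.0, 0.5, -0.4]
grip_width: 0.0281
```

Call:
arm_command:
  deltas:
    - [[1,0,0,0.2,0],[1,0,0,0.4,0],[1,0,0,0.6,0],[1,-0.16,-0.5,0.6,0.1],[1,-0.328,-1,0.6,0.277],[1,-0.328,-1,0.6,0.277],[1,-0.328,-1,0.6,0.277],[1,-0.328,-1,0.6,0.277],[1,-0.328,-1,0.6,0.277],[1,-0.328,-1,0.6,0.277]]

```text
clock: 33.0
ee_pos: [0.5409, 0.0274, 0.202]
orientation: [0.787, 0.618, -0.0, -0.0]
wrist_force: [0.3, 0.5, -0.1]
grip_width: 0.0277
```

Call:
arm_command:
  deltas:
    - [[1,0,-0.772,0,0],[1,0,-0.772,0,0],[1,0,-0.772,0,0],[1,0,-0.772,0,0],[1,0,-0.772,0,0],[1,0,-0.772,-0.2,0],[1,0,-0.772,-0.4,0],[1,0,-0.772,-0.63,0],[1,0,-0.772,-0.63,0],[1,0,-0.772,-0.63,0]]

```text
clock: 34.0
ee_pos: [0.5451, -0.1623, 0.0466]
orientation: [0.785, 0.619, 0.002, 0.002]
wrist_force: [0.6, 2.7, 19.9]
grip_width: 0.0296
```

Call:
arm_command:
  deltas:
    - [[0.45,0,0,0,0],[0.45,0,0,0,0],[0.45,0,0,0,0],[0.45,0,0,0,0],[0.45,0,0,0.3,0],[0.45,0,0,0.64,0],[0.45,0,0,0.64,0],[0.45,0,0,0.64,0]]

```text
clock: 34.8
ee_pos: [0.5435, -0.1647, 0.2103]
orientation: [0.786, 0.619, 0.002, 0.003]
wrist_force: [1.0, -0.3, 1.1]
grip_width: 0.0514
```

Call:
arm_command:
  deltas:
    - [[1,-0.9,0.2,0.4,0],[1,-0.9,0.2,0.4,0],[1,-0.9,0.2,0.4,0],[1,-0.9,0.2,0.4,0],[1,-0.9,0.2,0.4,0],[1,-0.9,0.2,0.4,0],[1,-0.9,0.2,0.4,0],[1,-0.9,0.2,0.4,0]]

```text
clock: 35.6
ee_pos: [0.3168, -0.1142, 0.3041]
orientation: [0.786, 0.619, -0.0, -0.001]
wrist_force: [0.6, 0.3, 0.6]
grip_width: 0.0004
```

```bash
python3 bl.py; python3 - <<'E'
from h import *
a=rect("top",0.10,0.40,0.70,-0.31,0.08,1400)
im=imaging.get_image("scene")[:,:,::-1][60:240,140:330]
b=cv2.resize(im,None,fx=420/180,fy=420/180,interpolation=cv2.INTER_CUBIC)
o=np.hstack([a[:420,:],b]); o=o[:,:]; print(o.shape); s=min(1,800/o.shape[1]); cv2.imwrite("pics/e1.png",cv2.resize(o,None,fx=s,fy=s))
E
```

```text
[([0.506, -0.198], 0.61), ([0.563, -0.181], 0.73), ([0.547, -0.17], 0.65), ([0.593, -0.139], 0.69), ([0.51, -0.111], 0.57)]
[([0.5, -0.192], 0.49), ([0.523, -0.191], 0.52), ([0.565, -0.187], 0.37), ([0.752, 0.105], 0.61), ([0.36, 0.427], 0.54)]
(420, 989, 3)
```

View pics/e1.png

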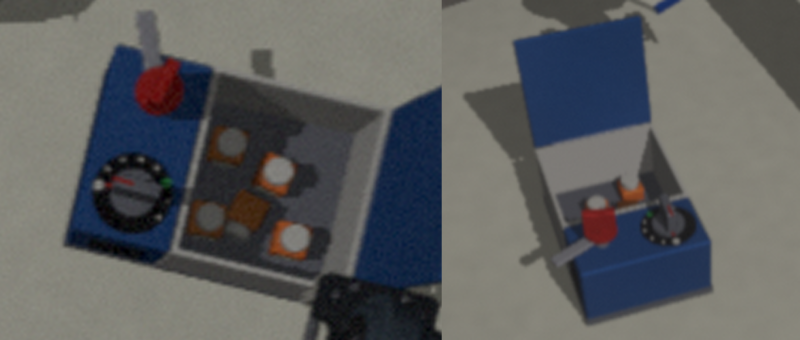

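All five bottles are in the chamber and below the rim. Four stand, and the brown one near (240,210) lies on its side. Next I'll move behind the lid with closed fingers.

Call:
arm_command:
  deltas:
    - [[1,0.2,-0.88,0,0],[1,0.2,-0.88,0,0],[1,0.2,-0.88,0,0],[1,0.2,-0.88,0,0],[1,0.2,-0.88,0,0],[1,0.2,-0.88,0,0],[1,0.2,-0.88,0,0]]

```text
clock: 36.6
ee_pos: [0.3662, -0.3341, 0.3042]
orientation: [0.786, 0.618, 0.0, -0.001]
wrist_force: [-0.0, -0.1, 0.0]
grip_width: 0.0007
```

Call:
arm_command:
  deltas:
    - [[1,0.548,0.06,0,0],[1,0.548,0.06,0,0],[1,0.548,0.06,0,0],[1,0.548,0.06,0,0],[1,0.548,0.06,-0.2,0],[1,0.548,0.06,-0.4,0],[1,0.548,0.06,-0.4,0],[1,0.548,0.06,-0.4,0]]

```text
clock: 37.4
ee_pos: [0.5033, -0.3189, 0.2064]
orientation: [0.786, 0.619, -0.0, 0.0]
wrist_force: [-0.1, 0.5, 0.9]
grip_width: 0.0004
```

Call:
arm_command:
  deltas:
    - [[1,0.02,0.08,0,0],[1,0.04,0.16,0,0],[1,0.061,0.253,0,0],[1,0.077,0.32,-0.01,0],[1,0.093,0.389,-0.02,0],[1,0.107,0.45,-0.05,0],[1,0.121,0.505,-0.08,0],[1,0.132,0.555,-0.12,0],[1,0.144,0.603,-0.16,0],[1,0.144,0.603,-0.16,0]]

```text
clock: 38.4
ee_pos: [0.5386, -0.1667, 0.1628]
orientation: [0.785, 0.619, -0.001, -0.002]
wrist_force: [0.1, -0.3, -0.4]
grip_width: 0.0007
```

Call:
arm_command:
  deltas:
    - [[1,0.014,0.06,-0.05,0],[1,0.028,0.117,-0.1,0],[1,0.04,0.165,-0.15,0],[1,0.045,0.185,-0.18,0],[1,0.045,0.185,-0.2,0],[1,0.045,0.185,-0.2,0]]

```text
clock: 39.0
ee_pos: [0.5503, -0.1221, 0.1141]
orientation: [0.786, 0.619, -0.0, -0.0]
wrist_force: [-0.3, 0.9, 0.3]
grip_width: 0.0005
```

```bash
python3 - <<'E'
from h import *
snap("scene","pics/l1.png",3,(140,40,340,220))
E
```

```text
(no output)
```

View pics/l1.png

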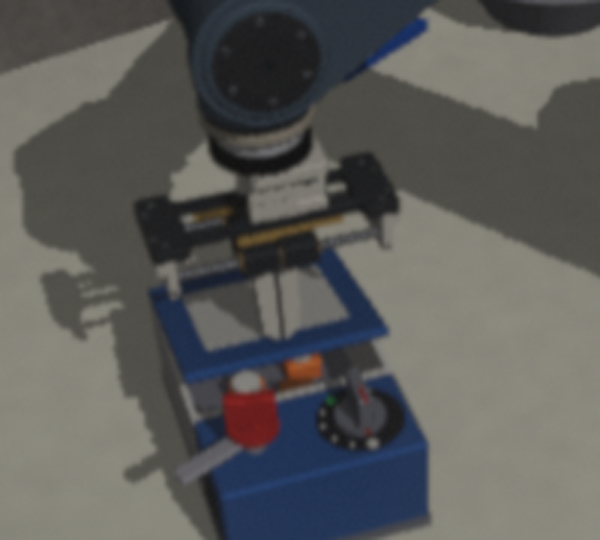

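```bash
python3 - <<'E'
from h import *
B=lambda x,y,z:(.55+.972*x+.233*y,-.125-.233*x+.972*y,z)
for q in[(0,.035,.1),(0,.035,.11),(-.085,.035,.11),(.085,.035,.11),(0,0,.11),(0,.001,.114)]: print(q,((proj("scene",B(*q))-[140,40])*3).round())
print(env.sense()["wrist_force"])
E
```

```text
(0, 0.035, 0.1) [293. 392.]
(0, 0.035, 0.11) [292. 383.]
(-0.085, 0.035, 0.11) [391. 359.]
(0.085, 0.035, 0.11) [189. 408.]
(0, 0, 0.11) [280. 356.]
(0, 0.001, 0.114) [280. 353.]
[-0.19423756  0.632873    0.86916097]
```

Call:
arm_command:
  deltas:
    - [[1,0,0,-0.02,0],[1,0.005,0.02,-0.03,0],[1,0.007,0.03,-0.04,0],[1,0.007,0.03,-0.04,0]]

```text
clock: 39.45
ee_pos: [0.5523, -0.1143, 0.1046]
orientation: [0.786, 0.619, -0.0, -0.0]
wrist_force: [-0.1, 0.9, 1.4]
grip_width: 0.0003
```

The projection shows the real fingertip about 2 cm higher than the reported TCP, so the lid is still about 2 cm open. I'll keep pressing until there's force.

Call:
arm_command:
  deltas:
    - [[1,0,0,-0.02,0],[1,0,0,-0.04,0],[1,0,0,-0.05,0],[1,0,0,-0.05,0]]

```text
clock: 39.85
ee_pos: [0.5521, -0.1147, 0.0918]
orientation: [0.786, 0.619, -0.0, -0.0]
wrist_force: [-0.3, -0.1, 0.0]
grip_width: 0.0003
```

Call:
arm_command:
  deltas:
    - [[1,0,0,-0.01,0],[1,0,0,-0.02,0],[1,0,0,-0.02,0]]

```text
clock: 40.15
ee_pos: [0.5522, -0.1147, 0.0871]
orientation: [0.786, 0.619, -0.0, -0.0]
wrist_force: [0.6, 0.8, -0.2]
grip_width: 0.0002
```

Call:
arm_command:
  deltas:
    - [[1,0,0,-0.01,0],[1,0,0,-0.015,0],[1,0,0,-0.015,0]]

```text
clock: 40.45
ee_pos: [0.5524, -0.1147, 0.0842]
orientation: [0.786, 0.619, 0.0, 0.0]
wrist_force: [-2.1, 0.3, 7.9]
grip_width: 0.0006
```

```bash
python3 - <<'E'
from h import *
snap("scene","pics/l2.png",3,(140,40,340,220)); print(env.sense()["ee_pos"])
E
```

```text
[ 0.55247915 -0.11471659  0.0842293 ]
```

View pics/l2.png

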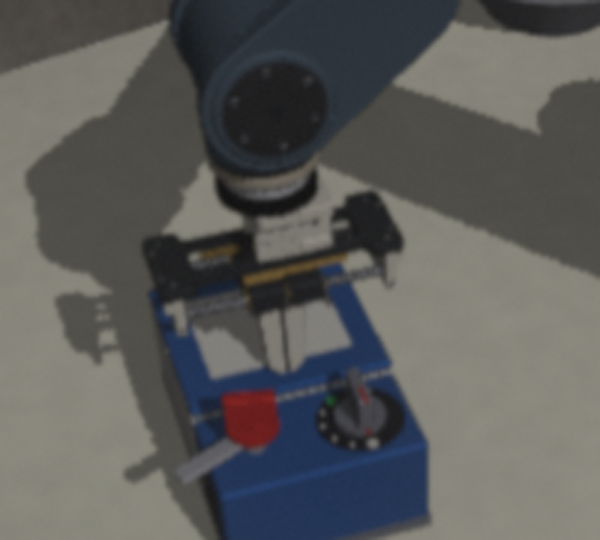

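Contact came at TCP z 0.084, with the lid looking flush with the housing and its seam running (190,420) to (390,370). I'll press a little more firmly to be sure.

Call:
arm_command:
  deltas:
    - [[1,0,0,-0.005,0],[1,0,0,-0.01,0],[1,0,0,-0.01,0]]

```text
clock: 40.8
ee_pos: [0.5526, -0.1147, 0.0839]
orientation: [0.786, 0.619, 0.0, 0.0]
wrist_force: [-11.8, 3.8, 32.0]
grip_width: 0.0005
```

Force rose to 32 N with no further travel, so the lid is shut. The true fingertip is therefore about 26 mm above the reported TCP, and I'll allow for that on the knobs. Backing off to measure the knob bar.

Call:
arm_command:
  deltas:
    - [[0.5,0,0,0.3,0],[0.5,0,0,0.6,0],[0.5,-0.4,0,0.8,0],[0.5,-0.9,0,0.8,0],[0.5,-0.9,0,0.8,0],[0.5,-0.9,0,0.8,0],[0.5,-0.9,0,0.8,0],[0.5,-0.9,0,0.8,0],[0.5,-0.9,0,0.8,0]]

```text
clock: 41.7
ee_pos: [0.3273, -0.1149, 0.2817]
orientation: [0.786, 0.618, 0.001, 0.001]
wrist_force: [0.9, -0.1, -0.2]
grip_width: 0.0463
```

```bash
python3 - <<'E'
from h import *
imaging.get_image("scene")
P={l:[[(np.round(d["point"],1),round(d["score"],2)) for d in spotter.spot_point(n,l)][:1] for n in("top","scene")] for l in("clamp_grip","dial_grip","lid_edge","tongue_tip")}
for l,v in P.items():
    if v[0] and v[1]: print(l,v[0][0][1],v[1][0][1],tri([("top",v[0][0][0]),("scene",v[1][0][0])]).round(4))
a=rect("top",0.154,0.54,0.68,-0.12,0.0,4000)
b=rect("scene",0.154,0.56,0.66,-0.10,-0.0,2400)
hs=cv2.cvtColor(a,cv2.COLOR_BGR2HSV); m=((hs[...,0]<8)|(hs[...,0]>172))&(hs[...,1]>130)
v=hs[...,2][m]; print(np.percentile(v,[5,25,50,75,95]))
cv2.imwrite("pics/k1.png",np.hstack([cv2.convertScaleAbs(a[:480,:480],alpha=1.5),cv2.resize(cv2.convertScaleAbs(b[:240,:240],alpha=1.5),(320,480)[::1])]))
E
```

```text
clamp_grip 0.52 0.69 [ 0.6127 -0.061   0.1251]
dial_grip 0.73 0.64 [ 0.5313 -0.0381  0.1272]
lid_edge 0.82 0.82 [ 0.522  -0.3407 -0.0648]
tongue_tip 0.84 0.91 [ 0.6761 -0.039   0.122 ]
[ 56.  63.  94. 102. 104.]
```

View pics/k1.png

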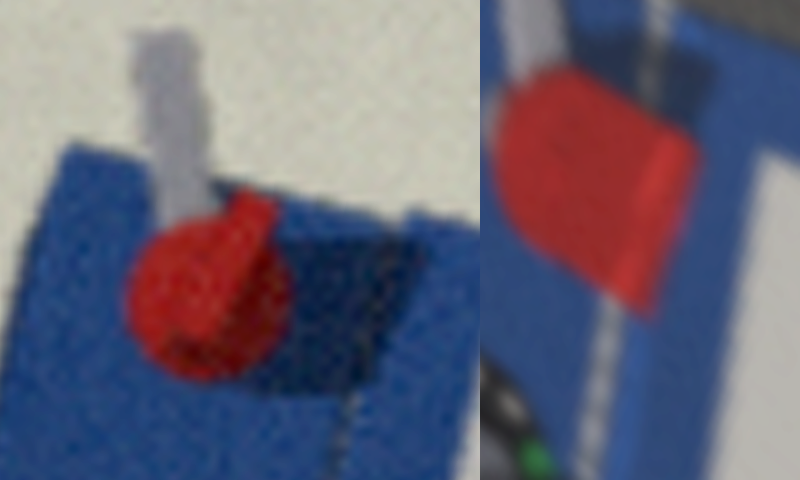

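The knob bar's centre is about (0.6135, -0.057) with yaw about -22°. The tongue is at +9°, so it needs about 113° to the stop. Moving to grasp.

Call:
arm_command:
  deltas:
    - [[0.5,0.9,0.229,0,0.906],[0.5,0.9,0.229,0,0.906],[0.5,0.9,0.229,0,0.906],[0.5,0.9,0.229,0,0.906],[0.5,0.9,0.229,0,0.906],[0.5,0.9,0.229,0,0.906],[0.5,0.9,0.229,0,0.906],[0.5,0.9,0.229,0,0.906],[0.5,0.9,0.229,0,0.906],[0.5,0.9,0.229,0,0.906],[0.5,0.9,0.229,0,0.906]]

```text
clock: 43.35
ee_pos: [0.5524, -0.0574, 0.2809]
orientation: [0.191, 0.982, 0.0, -0.0]
wrist_force: [-1.1, 0.3, -0.2]
grip_width: 0.0462
```

Call:
arm_command:
  deltas:
    - [[0.5,0.246,0,0,0],[0.5,0.246,0,-0.2,0],[0.5,0.246,0,-0.4,0],[0.5,0.246,0,-0.55,0],[0.5,0.246,0,-0.65,0],[0.5,0.246,0,-0.724,0],[0.5,0.246,0,-0.724,0]]

```text
clock: 44.05
ee_pos: [0.6124, -0.0572, 0.0975]
orientation: [0.192, 0.981, -0.0, -0.002]
wrist_force: [-0.4, 0.8, 0.1]
grip_width: 0.0467
```

Call:
arm_command:
  deltas:
    - [[1,0,0,0,0],[1,0,0,0,0],[1,0,0,0,0],[1,0,0,0,0],[1,0,0,0,0],[1,0,0,0,0],[1,0,0,0,0],[1,0,0,0,0],[1,0,0,0,0]]

```text
clock: 44.95
ee_pos: [0.6142, -0.0568, 0.1007]
orientation: [0.191, 0.982, 0.0, 0.0]
wrist_force: [-0.7, 5.4, 3.7]
grip_width: 0.0121
```

```bash
python3 -c "
from h import *
s=env.sense();print(s['joints'].round(2),s['wrist_force'].round(1),s['wrist_torque'].round(2))"
```

```text
[-0.17  0.57  1.55  0.    1.02 -1.35] [-0.7  5.4  3.7] [ 1.    0.06 -0.04]
```

The bar is held (12.1 mm). Turning clockwise 90°.

Call:
arm_command:
  deltas:
    - [[1,0,0,0,-0.09],[1,0,0,0,-0.18],[1,0,0,0,-0.27],[1,0,0,0,-0.36],[1,0,0,0,-0.45],[1,0,0,0,-0.54],[1,0,0,0,-0.63],[1,0,0,0,-0.72],[1,0,0,0,-0.81],[1,0,0,0,-0.9],[1,0,0,0,-1],[1,0,0,0,-1]]

```text
clock: 46.15
ee_pos: [0.6132, -0.0573, 0.1007]
orientation: [0.831, 0.557, -0.001, -0.001]
wrist_force: [-5.9, 3.3, 8.8]
grip_width: 0.0121
```

```bash
python3 -c "
from h import *
s=env.sense();print(s['joints'].round(2),s['wrist_force'].round(1),s['wrist_torque'].round(3))
imaging.get_image('scene')
for n in('top','scene'): print([(at(n,d['point'],.115).round(3),round(d['score'],2)) for d in spotter.spot_point(n,'tongue_tip')])"
```

```text
[-0.17  0.57  1.55 -0.    1.02  0.22] [-5.9  3.3  8.8] [0.495 1.22  0.016]
[(array([ 0.683, -0.036,  0.115]), 0.83)]
[(array([ 0.623, -0.123,  0.115]), 0.62), (array([0.623, 0.5  , 0.115]), 0.21)]
```

The tongue turned with the knob and is now at about -81°, with about 22° to go. Next I'll turn past the stop and read the torque.

Call:
arm_command:
  deltas:
    - [[1,0,0,0,-0.06],[1,0,0,0,-0.12],[1,0,0,0,-0.18],[1,0,0,0,-0.18]]

```text
clock: 46.7
ee_pos: [0.6129, -0.0571, 0.1007]
orientation: [0.9, 0.435, -0.001, -0.001]
wrist_force: [-7.1, 3.2, 8.9]
grip_width: 0.0118
```

```bash
python3 -c "
from h import *
s=env.sense();print(s['wrist_force'].round(1),s['wrist_torque'].round(3))"
```

```text
[-7.1  3.2  8.9] [ 0.606  1.424 -0.03 ]
```

Call:
arm_command:
  deltas:
    - [[1,0,0,0,-0.06],[1,0,0,0,-0.12],[1,0,0,0,-0.17],[1,0,0,0,-0.17]]

```text
clock: 47.1
ee_pos: [0.6126, -0.0571, 0.1006]
orientation: [0.95, 0.312, -0.001, -0.001]
wrist_force: [-9.1, 2.5, 10.0]
grip_width: 0.0118
```

```bash
python3 -c "
from h import *
s=env.sense();print(s['wrist_force'].round(1),s['wrist_torque'].round(3),s['orientation'])"
```

```text
[-9.1  2.5 10. ] [0.567 1.714 0.383] [ 9.50068220e-01  3.12039065e-01 -1.30735332e-03 -5.38574089e-04]
```

The torque jumped, so the stop has been reached. Turning about 37° more for one full click.

Call:
arm_command:
  deltas:
    - [[1,0,0,0,-0.05],[1,0,0,0,-0.1],[1,0,0,0,-0.15],[1,0,0,0,-0.2]]

```text
clock: 47.5
ee_pos: [0.6126, -0.0571, 0.1006]
orientation: [0.987, 0.16, -0.001, -0.0]
wrist_force: [-9.3, 3.4, 10.2]
grip_width: 0.0136
```

```bash
python3 -c "
from h import *
s=env.sense();print(s['wrist_force'].round(1),s['wrist_torque'].round(3),s['orientation'])"
```

```text
[-9.3  3.4 10.2] [0.75  1.728 0.862] [ 9.87178553e-01  1.59613050e-01 -1.44522526e-03 -2.99696024e-04]
```

Call:
arm_command:
  deltas:
    - [[1,0,0,0,-0.05],[1,0,0,0,-0.1],[1,0,0,0,-0.15],[1,0,0,0,-0.21],[1,0,0,0,-0.21]]

```text
clock: 48.0
ee_pos: [0.6125, -0.0568, 0.1006]
orientation: [1.0, -0.005, -0.002, -0.0]
wrist_force: [-9.2, 5.5, 10.1]
grip_width: 0.0145
```

```bash
python3 -c "
from h import *
s=env.sense();print(s['wrist_force'].round(1),s['wrist_torque'].round(3),s['orientation'],s['joints'].round(2))
imaging.get_image('scene')
for n in('scene',): print([(at(n,d['point'],.115).round(3),round(d['score'],2)) for d in spotter.spot_point(n,'tongue_tip')])"
```

```text
[-9.2  5.5 10.1] [1.    1.795 0.658] [ 9.99988190e-01 -4.61547280e-03 -1.50089227e-03 -2.55886627e-04] [-0.17  0.57  1.55  0.    1.02  1.41]
[(array([ 0.585, -0.126,  0.115]), 0.71)]
```

Call:
arm_command:
  deltas:
    - [[0.5,0,0,0,0],[0.5,0,0,0,0],[0.5,0,0,0,0],[0.5,0,0,0,0],[0.5,0,0,0.3,0],[0.5,0,0,0.6,0],[0.5,-0.4,0,0.7,0],[0.5,-1,0,0.7,0],[0.5,-1,0,0.7,0],[0.5,-1,0,0.7,0],[0.5,-1,0,0.7,0]]

```text
clock: 49.2
ee_pos: [0.3763, -0.0574, 0.2722]
orientation: [1.0, -0.004, 0.0, 0.0]
wrist_force: [0.7, -0.7, 1.1]
grip_width: 0.0466
```

```bash
python3 - <<'E'
from h import *
a=rect("top",0.154,0.54,0.68,-0.14,-0.02,3600)
b=rect("scene",0.154,0.55,0.67,-0.14,-0.02,3600)
c=np.hstack([a[:430,:400],b[:430,:400]])
cv2.imwrite("pics/k2.png",cv2.convertScaleAbs(c,alpha=1.5)); print(c.shape)
E
```

```text
(430, 800, 3)
```

View pics/k2.png

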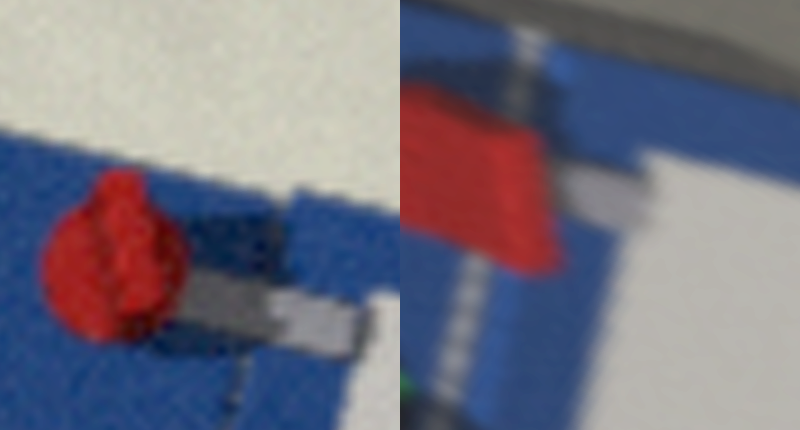

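The tongue is home over the lid, reaching (360,335). The bar yaw is now +11.5°, so it turned about 146°, of which about 34° is slip. That's only just a full click, so I'll regrip and add part of a click for margin.

Call:
arm_command:
  deltas:
    - [[0.5,1,0,0,0.133],[0.5,1,0,0,0.133],[0.5,1,0,0,0.133],[0.5,1,0,0,0.133],[0.5,1,0,0,0.133],[0.5,1,0,0,0.133],[0.5,1,0,0,0.133],[0.5,1,0,-0.2,0.133],[0.5,1,0,-0.4,0.133],[0.5,1,0,-0.55,0.133],[0.5,1,0,-0.7,0.133],[0.5,1,0,-0.7,0.133]]

```text
clock: 50.5
ee_pos: [0.6248, -0.0569, 0.0933]
orientation: [0.995, 0.1, -0.004, -0.001]
wrist_force: [0.1, 1.6, -1.0]
grip_width: 0.0467
```

Call:
arm_command:
  deltas:
    - [[1,0,0,0,0],[1,0,0,0,0],[1,0,0,0,0],[1,0,0,0,0],[1,0,0,0,0],[1,0,0,0,0],[1,0,0,0,0],[1,0,0,0,0]]

```text
clock: 51.3
ee_pos: [0.6285, -0.054, 0.0991]
orientation: [0.995, 0.1, 0.001, -0.002]
wrist_force: [-4.4, 19.4, 11.8]
grip_width: 0.0119
```

Call:
arm_command:
  deltas:
    - [[1,0,0,0,-0.05],[1,0,0,0,-0.1],[1,0,0,0,-0.15],[1,0,0,0,-0.2],[1,0,0,0,-0.25],[1,0,0,0,-0.3],[1,0,0,0,-0.3]]

```text
clock: 52.0
ee_pos: [0.6292, -0.0579, 0.0992]
orientation: [0.991, -0.135, 0.001, 0.0]
wrist_force: [-1.4, -1.2, 7.0]
grip_width: 0.0135
```

```bash
python3 -c "
from h import *
s=env.sense();print(s['wrist_force'].round(1),s['wrist_torque'].round(3),s['orientation'].round(3),s['joints'].round(2))"
```

```text
[-1.4 -1.2  7. ] [-0.255  0.452  0.502] [ 0.991 -0.135  0.001  0.   ] [-0.17  0.6   1.51 -0.    1.03  1.68]
```

That regrip was 16 mm off along the bar, because the previous call had ended short of its target. I'll release and measure the bar angle numerically.

Call:
arm_command:
  deltas:
    - [[0.5,0,0,0,0],[0.5,0,0,0,0],[0.5,0,0,0,0],[0.5,0,0,0,0],[0.5,0,0,0.3,0],[0.5,0,0,0.6,0],[0.5,-0.4,0,0.7,0],[0.5,-1,0,0.7,0],[0.5,-1,0,0.7,0],[0.5,-1,0,0.7,0],[0.5,-1,0,0.7,0],[0.5,-1,0,0.7,0]]

```text
clock: 53.2
ee_pos: [0.3753, -0.0574, 0.2736]
orientation: [0.991, -0.135, 0.001, 0.0]
wrist_force: [0.7, -0.9, -0.0]
grip_width: 0.0464
```

```bash
cat > kn.py <<'E'
from h import *
b=rect("scene",0.154,0.55,0.67,-0.14,0.0,3000)
cv2.imwrite("pics/kn.png",cv2.convertScaleAbs(b,alpha=1.5))
def ang(im,ppm,x1,y1):
    hs=cv2.cvtColor(im,cv2.COLOR_BGR2HSV); red=((hs[...,0]<8)|(hs[...,0]>172))&(hs[...,1]>120)
    v=im[...,2].astype(float); t,_=cv2.threshold(im[...,2][red].reshape(-1,1),0,255,cv2.THRESH_OTSU)
    m=(red&(v>t)).astype(np.uint8); m=cv2.morphologyEx(m,cv2.MORPH_OPEN,np.ones((7,7)))
    n,l,st,ce=cv2.connectedComponentsWithStats(m); k=1+np.argmax(st[1:,4]); r=cv2.minAreaRect(np.argwhere(l==k)[:,::-1].astype(np.float32))
    p=cv2.boxPoints(r); e=max([p[1]-p[0],p[2]-p[1]],key=np.linalg.norm); yaw=np.degrees(np.arctan2(-e[0],-e[1]))%180
    print("t",t,"size mm",np.array(r[1])/ppm*1000,"centre",x1-r[0][1]/ppm,y1-r[0][0]/ppm,"yaw mod 180",yaw)
ang(b,3000,.67,0)
E
python3 kn.py; python3 - <<'E'
from h import *; import h
exec(open("kn.py").read().split("def ang")[0].split("\n")[0])
src=open("kn.py").read(); i=src.index("def ang"); j=src.index("ang(b,3000"); exec(src[i:j])
k=cv2.imread("pics/k2.png"); ang(cv2.convertScaleAbs(k[:,400:],alpha=1/1.5),3600,.67,-.02)
print(env.sense()["ee_pos"])
E
```

```text
t 91.0 size mm [60.27738953 37.01295726] centre 0.6206604563395183 -0.03361889139811198 yaw mod 180 70.84438
t 86.0 size mm [52.27332645 36.09531403] centre 0.6178511471218533 -0.04029874165852865 yaw mod 180 74.0546
[ 0.37539434 -0.05750466  0.27396205]
```

View pics/kn.png

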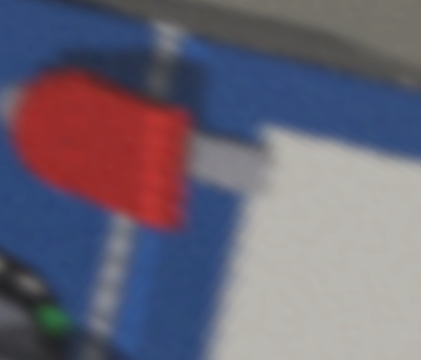

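The strip runs from about (190,105) to (182,228), so the bar yaw is about -4°, with the tongue still over the lid at (265,170). The bar has moved 49° relative to the tongue since the start, so slip is about 1.6 clicks and the clamp is done. Now the dial.

Call:
arm_command:
  deltas:
    - [[0.5,0.62,0.078,0,0.7],[0.5,0.62,0.078,0,0.7],[0.5,0.62,0.078,0,0.7],[0.5,0.62,0.078,0,0.7],[0.5,0.62,0.078,0,0.7],[0.5,0.62,0.078,0,0.7],[0.5,0.62,0.078,0,0.7],[0.5,0.62,0.078,0,0.7],[0.5,0.62,0.078,0,0.7],[0.5,0.62,0.078,0,0.7],[0.5,0.62,0.078,0,0.7]]

```text
clock: 54.35
ee_pos: [0.5335, -0.038, 0.2721]
orientation: [0.915, 0.402, 0.0, 0.0]
wrist_force: [-0.1, -0.5, 0.3]
grip_width: 0.0469
```

Call:
arm_command:
  deltas:
    - [[0.5,0,0,0,0.322],[0.5,0,0,0,0.322],[0.5,0,0,0,0.322],[0.5,0,0,0,0.322],[0.5,0,0,-0.2,0.322],[0.5,0,0,-0.3,0.322],[0.5,0,0,-0.3,0.322],[0.5,0,0,-0.3,0.322]]

```text
clock: 55.15
ee_pos: [0.5338, -0.038, 0.1979]
orientation: [0.785, 0.619, 0.0, 0.0]
wrist_force: [-0.4, 0.3, 1.3]
grip_width: 0.0466
```

Call:
arm_command:
  deltas:
    - [[0.5,-0.014,0,-0.2,0],[0.5,-0.014,0,-0.35,0],[0.5,-0.014,0,-0.454,0],[0.5,-0.014,0,-0.454,0]]

```text
clock: 55.55
ee_pos: [0.5292, -0.0379, 0.0825]
orientation: [0.785, 0.619, -0.001, -0.001]
wrist_force: [-0.1, -0.6, 0.9]
grip_width: 0.0467
```

Call:
arm_command:
  deltas:
    - [[1,0,0,0,0],[1,0,0,0,0],[1,0,0,0,0],[1,0,0,0,0],[1,0,0,0,0],[1,0,0,0,0],[1,0,0,0,0],[1,0,0,0,0],[1,0,0,0,0]]

```text
clock: 56.45
ee_pos: [0.5285, -0.0376, 0.0841]
orientation: [0.785, 0.619, -0.001, -0.001]
wrist_force: [-9.7, 2.1, 11.4]
grip_width: 0.012
```

```bash
python3 -c "
from h import *
s=env.sense();print(s['wrist_force'].round(1),s['wrist_torque'].round(3),s['joints'].round(2))"
```

```text
[-9.7  2.1 11.4] [0.261 1.761 0.059] [-0.16  0.46  1.8   0.    0.89  0.08]
```

Call:
arm_command:
  deltas:
    - [[1,-0.006,0,0,-0.08],[1,-0.006,0,0,-0.16],[1,-0.006,0,0,-0.24],[1,-0.006,0,0,-0.32],[1,-0.006,0,0,-0.4],[1,-0.006,0,0,-0.48],[1,-0.006,0,0,-0.56],[1,-0.006,0,0,-0.64],[1,-0.006,0,0,-0.72],[1,-0.006,0,0,-0.8],[1,-0.006,0,0,-0.8]]

```text
clock: 57.55
ee_pos: [0.5264, -0.0376, 0.084]
orientation: [0.999, 0.038, -0.002, -0.0]
wrist_force: [-11.4, 2.1, 12.5]
grip_width: 0.0177
```

Call:
arm_command:
  deltas:
    - [[1,0,0,0,-0.08],[1,0,0,0,-0.16],[1,0,0,0,-0.24],[1,0,0,0,-0.32],[1,0,0,0,-0.4],[1,0,0,0,-0.48],[1,0,0,0,-0.56],[1,0,0,0,-0.64],[1,0,0,0,-0.72],[1,0,0,0,-0.8],[1,0,0,0,-0.86],[1,0,0,0,-0.86]]

```text
clock: 58.75
ee_pos: [0.527, -0.0346, 0.084]
orientation: [0.804, -0.595, -0.003, -0.001]
wrist_force: [-5.8, 23.9, 10.8]
grip_width: 0.0177
```

```bash
python3 -c "
from h import *
s=env.sense();print(s['wrist_force'].round(1),s['wrist_torque'].round(3),s['joints'].round(2))"
```

```text
[-5.8 23.9 10.8] [4.224 1.247 0.738] [-0.16  0.45  1.8   0.01  0.89  2.69]
```

Call:
arm_command:
  deltas:
    - [[0.5,0,0,0,0],[0.5,0,0,0,0],[0.5,0,0,0,0],[0.5,0,0,0,0],[0.5,0,0,0.3,0],[0.5,0,0,0.6,0],[0.5,-0.4,0,0.7,0],[0.5,-0.9,0,0.7,0],[0.5,-0.9,0,0.7,0],[0.5,-0.9,0,0.7,0],[0.5,-0.9,0,0.7,0],[0.5,-0.9,0,0.7,0]]

```text
clock: 59.95
ee_pos: [0.3007, -0.0379, 0.2597]
orientation: [0.804, -0.594, 0.001, -0.0]
wrist_force: [0.2, 0.5, 0.4]
grip_width: 0.0465
```

```bash
cat > dl.py <<'E'
from h import *
imaging.get_image("scene");imaging.get_image("top")
q={}
for l in("dial_grip","dial_pointer"):
    q[l]=[spotter.spot_point(n,l)[:1] for n in("top","scene")]
    for n,d in zip(("top","scene"),q[l]):
        if d: print(l,n,np.round(d[0]["point"],1),round(d[0]["score"],2),at(n,d[0]["point"],.126 if "grip" in l else .122).round(4))
a=rect("top",0.138,0.48,0.58,-0.10,0.02,4000)
b=rect("scene",0.138,0.48,0.58,-0.10,0.0,4000)
cv2.imwrite("pics/"+__import__("sys").argv[1],cv2.convertScaleAbs(np.hstack([a[:400,:400],b[:400,:400]]),alpha=1.7)); print(env.sense()["ee_pos"])
E
python3 dl.py dl1.png
```

```text
dial_grip top [330.3 215.7] 0.67 [ 0.5308 -0.0323  0.126 ]
dial_grip scene [257.  169.5] 0.75 [ 0.5297 -0.0444  0.126 ]
dial_pointer top [337.5 209. ] 0.49 [ 0.5496 -0.0516  0.122 ]
dial_pointer scene [250.6 166.1] 0.64 [ 0.5343 -0.0666  0.122 ]
[ 0.30366448 -0.03792269  0.25810867]
```

View pics/dl1.png

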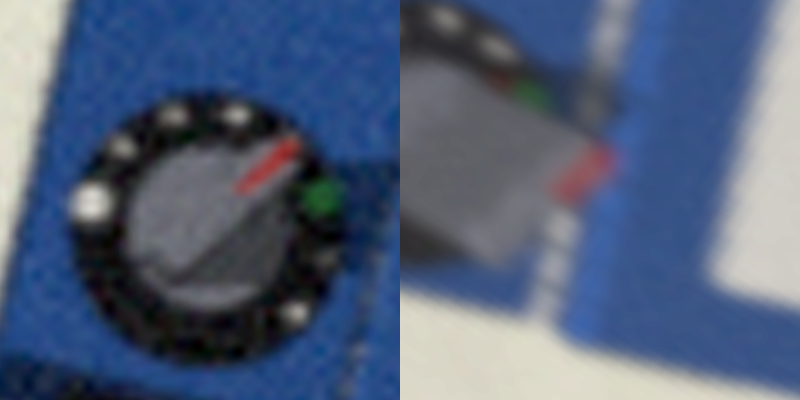

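The pointer's red line, (240,190) to (298,140), is at the fourth click, one short of the green dot at (320,195), because the bar slipped in the pads. I'll regrip a little higher and turn one more click.

Call:
arm_command:
  deltas:
    - [[0.5,0.906,0.004,0,0.327],[0.5,0.906,0.004,0,0.327],[0.5,0.906,0.004,0,0.327],[0.5,0.906,0.004,0,0.327],[0.5,0.906,0.004,0,0.327],[0.5,0.906,0.004,0,0.327],[0.5,0.906,0.004,0,0.327],[0.5,0.906,0.004,0,0.327],[0.5,0.906,0.004,-0.2,0.327]]

```text
clock: 61.25
ee_pos: [0.5325, -0.0375, 0.2133]
orientation: [0.929, -0.37, 0.005, -0.001]
wrist_force: [1.1, -0.4, -1.8]
grip_width: 0.0465
```

Call:
arm_command:
  deltas:
    - [[0.5,0,0,-0.2,0],[0.5,0,0,-0.35,0],[0.5,0,0,-0.476,0],[0.5,0,0,-0.476,0]]

```text
clock: 61.65
ee_pos: [0.5269, -0.0366, 0.0867]
orientation: [0.929, -0.37, -0.003, 0.001]
wrist_force: [0.1, 0.7, 0.7]
grip_width: 0.0466
```

Call:
arm_command:
  deltas:
    - [[1,0,0,0,0],[1,0,0,0,0],[1,0,0,0,0],[1,0,0,0,0],[1,0,0,0,0],[1,0,0,0,0],[1,0,0,0,0],[1,0,0,0,0],[1,0,0,0,0]]

```text
clock: 62.55
ee_pos: [0.5299, -0.0373, 0.0903]
orientation: [0.929, -0.37, 0.0, 0.0]
wrist_force: [-2.4, -1.3, 7.2]
grip_width: 0.0116
```

Centred well this time. Turning one click.

Call:
arm_command:
  deltas:
    - [[1,0,0,0,-0.06],[1,0,0,0,-0.12],[1,0,0,0,-0.18],[1,0,0,0,-0.24],[1,0,0,0,-0.3],[1,0,0,0,-0.36],[1,0,0,0,-0.36]]

```text
clock: 63.25
ee_pos: [0.5298, -0.0381, 0.0903]
orientation: [0.788, -0.615, 0.001, 0.001]
wrist_force: [-4.0, -7.4, 7.2]
grip_width: 0.0142
```

Call:
arm_command:
  deltas:
    - [[0.5,0,0,0,0],[0.5,0,0,0,0],[0.5,0,0,0,0],[0.5,0,0,0,0],[0.5,0,0,0.3,0],[0.5,0,0,0.6,0],[0.5,-0.4,0,0.7,0],[0.5,-0.9,0,0.7,0],[0.5,-0.9,0,0.7,0],[0.5,-0.9,0,0.7,0],[0.5,-0.9,0,0.7,0],[0.5,-0.9,0,0.7,0]]

```text
clock: 64.45
ee_pos: [0.3022, -0.0367, 0.2657]
orientation: [0.789, -0.615, 0.001, -0.001]
wrist_force: [1.5, -0.5, 0.0]
grip_width: 0.0463
```

```bash
python3 dl.py dl2.png; python3 - <<'E'
from h import *
a=cv2.imread("pics/dl2.png")[:,:400]
im=imaging.get_image("scene")[:,:,::-1][70:230,130:290]
b=cv2.resize(im,(400,400),interpolation=cv2.INTER_CUBIC)
cv2.imwrite("pics/fin.png",np.hstack([a,b]))
for l in["jar","funnel","pillbox","thermo_tube","tongue_tip","lid_edge"]:
    v=[spotter.spot_point(n,l)[:1] for n in("top","scene")]
    print(l,[(np.round(d[0]["point"],1),round(d[0]["score"],2)) if d else None for d in v])
E
```

```text
dial_grip top [332.7 214.8] 0.59 [ 0.5333 -0.0385  0.126 ]
dial_grip scene [260.8 171.5] 0.85 [ 0.5258 -0.0336  0.126 ]
dial_pointer top [341.2 212.9] 0.52 [ 0.5395 -0.0611  0.122 ]
dial_pointer scene [207.9 287.6] 0.72 [0.7769 0.1803 0.122 ]
[ 0.3051827  -0.03689383  0.26409868]
jar [(array([280.8, 152.5]), 0.93), (array([209.3, 285.2]), 0.81)]
funnel [None, (array([251.7, 345. ]), 0.96)]
pillbox [(array([146.4, 201.9]), 0.94), (array([380.5, 385.2]), 0.73)]
thermo_tube [(array([157.1, 280.3]), 0.7), (array([439.7, 309.1]), 0.81)]
tongue_tip [(array([363.7, 191.8]), 0.55), (array([216.1, 165.7]), 0.85)]
lid_edge [(array([352.1, 208.7]), 0.96), (array([236.8, 173.4]), 0.84)]
```

View pics/fin.png

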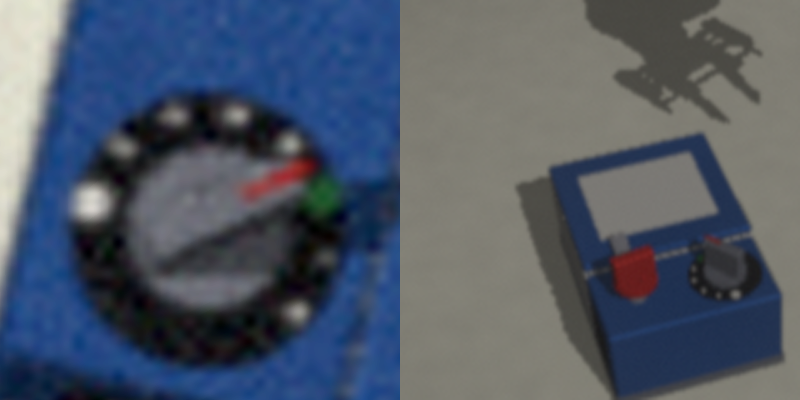

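Tongue and lid look right. The pointer is close to green but may be a few degrees short, so I'll measure the red line properly.

```bash
python3 - <<'E'
from h import *
def red(a):
    hs=cv2.cvtColor(a,cv2.COLOR_BGR2HSV); m=((hs[...,0]<10)|(hs[...,0]>170))&(hs[...,1]>110)&(hs[...,2]>70)
    n,l,st,ce=cv2.connectedComponentsWithStats(m.astype(np.uint8)); k=1+np.argmax(st[1:,4]); p=np.argwhere(l==k)[:,::-1].astype(float)
    w=p-p.mean(0); u=np.linalg.svd(w,full_matrices=False)[2][0]; return p.mean(0),np.degrees(np.arctan2(-u[1],u[0]))%180,len(p)
for f in("dl1","dl2"):
    im=cv2.imread(f"pics/{f}.png"); print(f,red(im[:,:400]),red(im[:,400:]))
a=cv2.convertScaleAbs(rect("top",0.138,0.48,0.58,-0.10,0.02,4000)[:400,:400],alpha=1.7); print("now",red(a))
# initial picture, native view comparison: dots fit at z=.1
im=cv2.imread("pics/box2.png"); print("start",red(cv2.convertScaleAbs(im[290:360,170:300],alpha=1.7)))
b=cv2.convertScaleAbs(rect("top",0.104,0.48,0.58,-0.10,0.02,4000)[:400,:400],alpha=1.7)
hs=cv2.cvtColor(b,cv2.COLOR_BGR2HSV); g=np.argwhere((hs[...,0]>45)&(hs[...,0]<85)&(hs[...,1]>90)).mean(0)
w=(hs[...,2]>150)&(hs[...,1]<70); n,l,st,ce=cv2.connectedComponentsWithStats(w.astype(np.uint8)); print("green",g[::-1],[(ce[i].round(),st[i,4]) for i in range(1,n) if st[i,4]>80])
E
```

```text
Traceback (most recent call last):
ValueError: attempt to get argmax of an empty sequence
```

```bash
python3 - <<'E'
from h import *
def red(a):
    a=a.astype(int); m=(a[...,2]-np.maximum(a[...,0],a[...,1])>45)
    n,l,st,ce=cv2.connectedComponentsWithStats(m.astype(np.uint8))
    if n<2: return None
    k=1+np.argmax(st[1:,4]); p=np.argwhere(l==k)[:,::-1].astype(float)
    w=p-p.mean(0); u=np.linalg.svd(w,full_matrices=False)[2][0]; return p.mean(0).round(),round(np.degrees(np.arctan2(-u[1],u[0]))%180,1),len(p)
for f in("dl1","dl2"):
    im=cv2.imread(f"pics/{f}.png"); print(f,red(im[:,:400]),red(im[:,400:]))
a=cv2.convertScaleAbs(rect("top",0.138,0.48,0.58,-0.10,0.02,4000)[:400,:400],alpha=1.7); print("now",red(a))
im=cv2.imread("pics/box2.png"); print("start",red(cv2.convertScaleAbs(im[290:360,170:300],alpha=1.7)))
b=cv2.convertScaleAbs(rect("top",0.104,0.48,0.58,-0.10,0.02,4000)[:400,:400],alpha=1.7)
hs=cv2.cvtColor(b,cv2.COLOR_BGR2HSV); g=np.argwhere((hs[...,0]>45)&(hs[...,0]<85)&(hs[...,1]>90)).mean(0)
w=(hs[...,2]>150)&(hs[...,1]<70); n,l,st,ce=cv2.connectedComponentsWithStats(w.astype(np.uint8)); print("green",g[::-1],[(ce[i].round(),st[i,4]) for i in range(1,n) if st[i,4]>80])
E
```

```text
dl1 (array([270., 165.]), np.float64(41.4), 1153) (array([178., 178.]), np.float64(41.8), 185)
dl2 (array([281., 178.]), np.float64(24.8), 1167) (array([185., 189.]), np.float64(24.0), 441)
now (array([277., 180.]), np.float64(23.7), 1030)
start (array([46., 27.]), np.float64(162.7), 301)
green [300.34054054 208.17972973] [(array([ 24., 101.]), np.int32(11188)), (array([105., 175.]), np.int32(834))]
```

Call:
arm_command:
  deltas:
    - [[0.5,-0.2,0,0.1,0],[0.5,-0.2,0,0.1,0],[0.5,-0.2,0,0.1,0],[0.5,-0.2,0,0.1,0],[0.5,-0.2,0,0.1,0],[0.5,-0.2,0,0.1,0],[0.5,-0.2,0,0.1,0],[0.5,-0.2,0,0.1,0],[0.5,-0.2,0,0.1,0],[0.5,-0.2,0,0.1,0]]

```text
clock: 66.6
ee_pos: [0.2548, -0.0369, 0.2895]
orientation: [0.789, -0.615, -0.0, 0.0]
wrist_force: [0.1, -0.3, -0.2]
grip_width: 0.0467
```

```bash
cat > rd.py <<'E'
from h import *
def red(a):
    a=a.astype(int); m=(a[...,2]-np.maximum(a[...,0],a[...,1])>45)
    n,l,st,ce=cv2.connectedComponentsWithStats(m.astype(np.uint8))
    if n<2: return None
    k=1+np.argmax(st[1:,4]); p=np.argwhere(l==k)[:,::-1].astype(float)
    w=p-p.mean(0); u=np.linalg.svd(w,full_matrices=False)[2][0]; return p.mean(0).round(),round(np.degrees(np.arctan2(-u[1],u[0]))%180,1),len(p)
for i in range(3):
  for n in("top","scene"): print(n,red(cv2.convertScaleAbs(rect(n,0.138,0.48,0.58,-0.10,0.02 if n=="top" else 0.0,4000)[:400,:400],alpha=1.7)))
E
python3 rd.py
python3 - <<'E'
from h import *
# fit ring of dots (z ~ .103) from initial clean dl1-like view: list from pics/dl1 left, plane .138 -> reproject at .103
p=np.array([[92,203],[124,149],[174,115],[238,115],[290,145],[320,195],[297,313]],float)
c=cam("top")[2]; out=[]
for u,v in p:
    X=np.array([.58-v/4000,.02-u/4000,.138]); d=X-c; X=c+d*(.102-c[2])/d[2]; out.append(X[:2])
out=np.array(out); A=np.c_[2*out,np.ones(len(out))]; s=np.linalg.lstsq(A,(out**2).sum(1),rcond=None)[0]; print("centre",s[:2],"r",np.sqrt(s[2]+s[:2]@s[:2]))
w=out-s[:2]; print(np.degrees(np.arctan2(w[:,0],-w[:,1])).round(1))
E
```

```text
top (array([278., 181.]), np.float64(22.9), 1138)
scene (array([188., 189.]), np.float64(21.4), 410)
top (array([277., 181.]), np.float64(23.6), 1090)
scene (array([188., 188.]), np.float64(21.3), 444)
top (array([277., 181.]), np.float64(23.5), 1085)
scene (array([187., 189.]), np.float64(20.9), 457)
centre [ 0.52885575 -0.03677822] r 0.03093716229959004
[166.1 135.5 106.3  75.6  46.6  18.1 -42.4]
```

The pointer is static at about 22–24°. Both earlier readings sat about 4.5° low, so it's around 27° against green at 16.5°, which is roughly 10° short. I'll turn the gripper exactly to the green-dot alignment and close on the bar, so the flat pads square it there.

Call:
arm_command:
  deltas:
    - [[0.5,0,0,0,0.7],[0.5,0,0,0,0.7],[0.5,0,0,0,0.7],[0.5,0,0,0,0.7],[0.5,0,0,0,0.7],[0.5,0,0,0,0.7],[0.5,0,0,0,0.7],[0.5,0,0,0,0.7],[0.5,0,0,0,0.7]]

```text
clock: 67.8
ee_pos: [0.2548, -0.0369, 0.2895]
orientation: [0.994, -0.112, -0.0, -0.0]
wrist_force: [0.5, -0.0, -0.0]
grip_width: 0.0463
```

Call:
arm_command:
  deltas:
    - [[0.5,0.9,0,0,0.7],[0.5,0.9,0,0,0.7],[0.5,0.9,0,0,0.7],[0.5,0.9,0,0,0.7],[0.5,0.9,0,0,0.7],[0.5,0.9,0,0,0.7],[0.5,0.9,0,0,0.7],[0.5,0.9,0,0,0.7],[0.5,0.9,0,0,0.7]]

```text
clock: 68.7
ee_pos: [0.4798, -0.0369, 0.2893]
orientation: [0.906, 0.423, -0.0, -0.0]
wrist_force: [0.0, -1.0, 0.7]
grip_width: 0.0464
```

Call:
arm_command:
  deltas:
    - [[0.5,0.2,0,0,0.62],[0.5,0.2,0,0,0.62],[0.5,0.2,0,0,0.62],[0.5,0.2,0,0,0.62],[0.5,0.2,0,0,0.62],[0.5,0.2,0,0,0.62],[0.5,0.2,0,0,0.62],[0.5,0.2,0,0,0.62],[0.5,0.2,0,-0.2,0.62],[0.5,0.2,0,-0.36,0.62],[0.5,0.2,0,-0.36,0.62]]

```text
clock: 69.8
ee_pos: [0.5271, -0.0366, 0.1953]
orientation: [0.604, 0.797, -0.002, -0.004]
wrist_force: [-0.1, 0.2, 0.5]
grip_width: 0.0465
```

Call:
arm_command:
  deltas:
    - [[0.5,0,0,-0.2,0],[0.5,0,0,-0.35,0],[0.5,0,0,-0.438,0],[0.5,0,0,-0.438,0],[1,0,0,-0.438,0],[1,0,0,-0.438,0],[1,0,0,-0.438,0],[1,0,0,-0.438,0],[1,0,0,-0.438,0],[1,0,0,-0.438,0],[1,0,0,-0.438,0],[1,0,0,-0.438,0]]

```text
clock: 71.0
ee_pos: [0.5291, -0.0372, 0.0907]
orientation: [0.602, 0.798, -0.001, -0.0]
wrist_force: [-6.2, -2.5, 9.5]
grip_width: 0.0121
```

Call:
arm_command:
  deltas:
    - [[1,0,0,0,0],[1,0,0,0,0],[1,0,0,0,0],[1,0,0,0,0]]

```text
clock: 71.4
ee_pos: [0.5291, -0.0371, 0.0907]
orientation: [0.602, 0.798, -0.001, -0.0]
wrist_force: [-6.9, -0.6, 9.1]
grip_width: 0.0117
```

Flush grip (11.7 mm) at the green alignment. Now I'll release and re-measure.

Call:
arm_command:
  deltas:
    - [[0.5,0,0,0,0],[0.5,0,0,0,0],[0.5,0,0,0,0],[0.5,0,0,0,0],[0.5,0,0,0.3,0],[0.5,0,0,0.6,0],[0.5,-0.4,0,0.7,0],[0.5,-0.9,0,0.7,0],[0.5,-0.9,0,0.7,0],[0.5,-0.9,0,0.7,0],[0.5,-0.9,0,0.7,0],[0.5,-0.9,0,0.7,0]]

```text
clock: 72.6
ee_pos: [0.3023, -0.0368, 0.2662]
orientation: [0.602, 0.798, 0.001, 0.001]
wrist_force: [1.5, 0.1, 0.2]
grip_width: 0.0461
```

```bash
python3 rd.py
```

```text
top (array([279., 186.]), np.float64(17.9), 1060)
scene (array([187., 194.]), np.float64(16.8), 353)
top (array([280., 185.]), np.float64(17.5), 1079)
scene (array([189., 193.]), np.float64(17.2), 372)
top (array([279., 186.]), np.float64(18.3), 1073)
scene (array([187., 194.]), np.float64(17.6), 341)
```

The pointer now reads 17–18° in both cameras, against green at about 17°. Lid, tongue and bystanders checked out, and the arm is clear, so I'm handing in.

```bash
python3 -c "
from station import order
print(order.sign_off())"
```

```text
the job is handed in; nothing more can be done
None
```

The job is done in the order you asked and handed in at about 73 s; sign-off gives no verdict.

- **Bottles:** all five that were there are in the chamber and below the rim. Four are standing and one brown bottle is on its side, because it met another bottle as I set it down.
- **Lid:** shut. I pressed it until the force rose to 32 N with no further travel, and the picture shows it flush.
- **Clamp:** the tongue is home across the lid edge. I judged the clutch slip from the knob bar's angle against the tongue, at about 48°, or 1.6 clicks, give or take 6°. The wrist torque peaked at 0.86 N m, well above the stated 0.15 N m. The bar also slipped in the grip there, so torque did not confirm the slip.
- **Dial:** the first turn stopped about a click short and the second a few degrees short, because the bar slipped in the grip. I then squared the bar to the green dot with the fingers. Both cameras read the pointer at 17–18° against 17° for the green dot. Some earlier readings were up to 5° off, so treat that as accurate to a few degrees.
- **Bystanders:** I did not go near the jar, funnel, pill box or thermometer. Their positions in the last check were within a few pixels of the start, though the funnel was found in only one of the two cameras.

My first grasp lifted before the fingers had closed and disturbed nothing. The real fingertips sit about 26 mm above the reported tool point, and I allowed for this from the clamp onward. I viewed 18 pictures, four over the budget of 14.

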